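Refit the balloon inflator's filter cover and test-run it

ROBOT

A 6-joint arm with a two-finger parallel gripper is mounted at the origin on the work surface. World frame = base frame: x ahead of the robot, y to its left, z up, the work surface at z = 0. Lengths are in m, angles in degrees, forces in N, time in s.
With the tool pointing down it reaches from about 0.3 to 0.75 m from the base axis. Payload 8.5 kg.
Tool frame: the origin (TCP) lies midway between the tips of the shut fingers; the grasp point (between the pads) lies 19 mm behind it (env.grip_depth is the distance from the TCP to the grasp point, in m); x points along the fingers, y is the direction in which the jaws open and shut, and the axes are right-handed (so a half turn about x gives the same grasp; the last joint's range is limited). The gripper opens to 85 mm and grips with 20 to 120 N. Pads are 22 mm wide; open, the fingers measure 114 mm over their backs; the gripper's body (76 mm by 85 mm) begins 54 mm behind the grasp point. The pads swing forward as they close: fully open they stand 13 mm farther back than shut.
Start: joints at [-77.195, 21.807, 74.336, -0, 83.858, -12.336], TCP at [0.234, -0.498, 0.231] pointing down, gripper open.
Joint ranges: [-178.18, 178.18], [-50.72, 133.34], [12.68, 142.11], [-81.47, 261.47], [9.98, 163.14], [-165.26, 165.26]. Speed limits (degrees/s): [136.94, 136.94, 180, 180, 180, 180].

INTERFACE

Orientations are given as a 3x3 rotation matrix whose columns are the frame's x, y, z axes.
In Python, from rig import env gives the robot as it stands.
- The arm moves only by the tool play_rows, never from a script. Its arguments are lists of equal length, an entry for each row: "travel": the shift along the world's x, y, z in cm, a list of three; "rotation": the turn, a rotation vector about the world's x, y, z in rad, a list of three; "claw": the finger opening in cm, from 0 to 8.54. A call has 1 to 12 rows; each row shifts and turns the pose as measured when the row begins; what a row does not reach is not made up. A row lasts 1/12 s, in which the tool goes at most 41.7 mm and 7.16 degrees, less where a joint would pass 70% of its speed; a pose out of reach is approached as far as the arm can. A call is refused whole if a number of a shift passes 4.17 or a number of a turn 0.125, either way. A call with a gripper value outside its range is refused whole. The fingers move at their own pace and stop on an object; "squeeze" is the grip in N (left out, the last holds). Time passes only in rows, so rows that do not move let the fingers close. It gives the time, the measured TCP pose, the force and the opening at its end, in the units of the state.
- env.observe(): the state, without advancing time (a new reading comes with each control period).
- env.get_image(name): name is "side" or "top" or "wrist"; returns the picture (480x640x3 uint8, red, green, blue); there is no depth.
- env.camera_info(name): a dict with "vertical_fov" (degrees; the focal length in pixels is half the picture's height over the tangent of half this angle, whatever the lens; pixels are square), "cx", "cy" (the principal point, pixels), "D" ([k1, k2, p1, p2, k3] as OpenCV has them; the pictures are not rectified), "eye" and "rotation" of the camera in the world. Camera axes: x right, y down, z forward; pixel columns grow to the right and rows downward; lengths in m; the calibration is good to about 2 mm. A picture is of the moment at which its call begins: read the wrist's pose just before it. camera_info takes no time and is no camera call; for the wrist camera it gives the pose at the moment of the call.
- env.close_job(): hands the job in, once; it reports no verdict.
The state is a dict: "time_s": time; "q": joint angles; "qvel": joint speeds; "joint_efforts": joint torques, N m; "position": TCP position; "tool_rot": TCP orientation; "ft_force": force on the tool from outside, world axes, zero at the start; "wrist_torque": the same for the moment, N m; "grip_width": finger opening in m.
Only numpy, scipy, OpenCV 4.12 (cv2) and the standard library are available. Lean on these libraries where they do the work, as an engineer would, in place of code of your own. Each camera call takes 0.05 s, during which the arm holds its last target.

TASK

Hang the aluminium filter cover back on the front of the blue balloon inflator: slip its two keyholes over the two screw heads and slide it down until it is locked and flush. Only then give the inflator a test run: pull the big red push-pull switch out until it clicks, let it run for two seconds, and push it fully home again. Leave the stock standing on the counter where it is.

Things in the scene. Friction and masses are not known exactly. Their poses are not given: they have to be found in the camera images.
- cover_tab (a point): Centre of the orange finger tab (36 mm along y, 18 along x, 30 tall) on top of the loose filter cover; grip it across the 36 mm from above. Cover, 0.24-0.42 kg: 130 mm wide (y), 48 deep (x), 110 high under the tab; it starts upright on the counter, this point 125 mm up. Axes: z up, -x out of its louvred front, +x out of its flat back, 24 mm from here. A solid hood 62 mm wide fills the middle.
- keyhole_a (a point): Centre of the entry hole of the keyhole in the cover's ear on its +y side, in the plane of its flat back. Axes as cover_tab, which is 57 mm higher and 48 mm aside. Entry hole 22 x 22 mm through a 4 mm plate; from it a slot 10 mm wide runs up and ends 21 mm above this point.
- keyhole_b (a point): The same for the keyhole in the ear on the cover's -y side.
- cover_home (a point): Point on the inflator where cover_tab lies, axes alike, when the cover hangs locked: flat against the front and fully down on both screws. Inflator axes: -x out of its front, +x into it, z up. Front face 24 mm from here along +x; inflator's flat top 25 mm above. The cover goes on 18 mm above home, back against the face, then down 18 mm until the shanks stop it at the tops of the slots.
- screw_a (a point): Centre of the outer end of the screw head for keyhole_a, on the inflator's front; axes as cover_home. Head diameter 16 mm, 5 mm thick; behind it a shank of diameter 6 mm, 6 mm long, to the face, so this point is 11 mm off the face. It is 126 mm above the counter.
- screw_b (a point): The same for the screw for keyhole_b, 96 mm from screw_a.
- knob_face (a point): Centre of the domed front of the red mushroom head of the push-pull switch, on its axis, 125 mm above the counter; moves with it. Axes as the inflator's: -x is the pull direction, +x the push direction. Head diameter 76 mm, 20 mm thick, flat back, on a steel neck of diameter 20 mm. Inflator's top is 65 mm above the axis; the hung cover's edge is 52 mm beside the head.
- knob_rim (a point): Topmost point of the back edge of the red head, 38 mm above its axis, 20 mm behind knob_face; moves with it; axes as knob_face. Between here and the inflator's face is a free gap of 34 mm while the switch is in (49 mm out), so fingers can hook behind the head from above, above the neck (a bezel 46 mm across, 5 mm thick, rings the neck at the face).
- run_knob (a joint): Travel of the push-pull switch: 0 = fully in (off, at the start), 0.015 m = fully out (on). A snap detent holds it at either end: about 7 N to break away, less from there on; past the middle it snaps over by itself.
- inflator: Blue electric balloon inflator, fixed to the counter: 220 mm deep (x), 300 mm wide (y), 190 mm high; origin at the centre of its underside; its front (screws, filter opening and red switch) faces its own -x. On its top, 125 mm and more behind the front, stand two black nozzles 50 mm tall, and a carrying handle 42 mm tall behind them.
- cannon_a: Gold confetti cannon with coloured bands, standing tube of diameter 50 mm, 300 mm tall, 0.24 kg; origin at the centre of its foot. Leave it alone.
- cannon_b: Green confetti cannon with coloured bands, standing tube of diameter 50 mm, 300 mm tall, 0.24 kg; origin at the centre of its foot. Leave it alone.
- spool_gold: Gold ribbon spool lying on its flange, diameter 80 mm, 54 mm high; origin at the centre of its underside. Leave it alone.
- spool_pink: Pink ribbon spool lying on its flange, diameter 80 mm, 54 mm high; origin at the centre of its underside. Leave it alone.
- gift_box: Blue gift box with white bands and a red bow, 90 x 70 mm, 89 mm high with the bow; origin at the centre of its underside. Leave it alone.
- cup_stack: Upturned stack of red and white paper cups, diameter 82 mm at the foot, 125 mm high; origin at the centre of its underside. Leave it alone.
- snow_spray: Red and white spray can, diameter 52 mm, 170 mm high; origin at the centre of its underside. Leave it alone.
Not all that is in view belongs to the job. Of the things like the part that bears cover_tab, leave any that is purple; of the rest the smaller one is meant.

How it is judged (in metres and radians):
On the way, in this order (a step that is already met when the one before it is completed fails the run):
1. the cover hangs locked and flush on both screws (x of cover_tab in the frame of cover_home between -0.005 and 0.005 m and y of cover_tab in the frame of cover_home between -0.006 and 0.006 m and z of cover_tab in the frame of cover_home between -0.004 and 0.004 m and angle between the x axis of cover_tab and the x axis of cover_home, either way round below 0.1 rad and angle between cover_tab's own z axis and vertical below 0.1 rad and value of joint run_knob below 0.002 m), for 0.3 s.
2. the red switch is pulled out to its detent and left there for the test run (x of cover_tab in the frame of cover_home between -0.005 and 0.005 m and y of cover_tab in the frame of cover_home between -0.006 and 0.006 m and z of cover_tab in the frame of cover_home between -0.004 and 0.004 m and angle between the x axis of cover_tab and the x axis of cover_home, either way round below 0.1 rad and angle between cover_tab's own z axis and vertical below 0.1 rad and value of joint run_knob above 0.013 m), for 1.5 s.
3. the red switch is pushed fully home again (all of step 1), for 0.2 s.
At the end, for the whole second after the job is handed in: The cover hangs locked on both screws, its tab within 5 mm (out of the face), 6 mm (sideways) and 4 mm (height) of its home and within 0.1 rad of square and upright, and the red switch is fully in (within 2 mm) (all of step 3); the robot touches nothing.
It fails at once if the switch is pulled while the filter cover is off (value of joint run_knob above 0.008 m and distance between cover_tab and cover_home above 0.02 m).
It fails at once if any piece of stock on the counter is shoved more than 30 mm or knocked over (distance of any of cannon_a, cannon_b, spool_gold, spool_pink, gift_box, cup_stack, snow_spray from where it was at the start of the episode above 0.03 m or angle between any of cannon_a, cannon_b, spool_gold, spool_pink, gift_box, cup_stack, snow_spray's own z axis and vertical above 0.4 rad).
It also fails if it takes over 72 s, if anything falls off the work surface, if the arm or the gripper's body presses on something with over 40 N, if the wrist force passes 120 N, or if a joint passes its speed limit or range.

## Working session

There is one attempt and no reset: what is moved stays moved. The work goes in short steps, Python scripts to look and compute and a tool call to move; the robot and the scene stay as the last step left them, time stands still between calls to the robot, and variables do not carry over. Pictures are saved under pics/ and viewed, and the job is handed in when it is done.

Besides the shell and the picture viewer there is one more tool, called after "Call:" by a JSON object that holds its "api" and its "payload", one argument or row to a line. play_rows: Moves the arm, as the interface text tells. Its arguments: {"type":"object","properties":{"travel":{"type":"array","items":{"type":"array","items":{"type":"number"}}},"rotation":{"type":"array","items":{"type":"array","items":{"type":"number"}}},"claw":{"type":"array","items":{"type":"number"}},"squeeze":{"type":"number"}},"required":["travel","rotation","claw"]}

```bash
mkdir -p pics; ls
python3 - <<'E'
from rig import env
import cv2
s=env.observe(); print(s)
for n in ("side","top","wrist"):
    print(n,env.camera_info(n))
    cv2.imwrite(f"pics/{n}0.png",cv2.cvtColor(env.get_image(n),cv2.COLOR_RGB2BGR))
print(env.grip_depth)
E
```

```text
pics
{'time_s': 0.0, 'q': array([-7.71942225e+01,  2.18424976e+01,  7.43853706e+01,  1.17617576e-03,
        8.38586577e+01, -1.23364798e+01]), 'qvel': array([ 0.02171727,  0.02654926,  0.0134587 , -0.06591759,  0.01490597,
       -0.05662186]), 'joint_efforts': array([ 1.75773705e-03, -4.48440063e+01, -2.31276333e+01, -6.35362994e-05,
        4.73681124e-03,  1.51320722e-05]), 'position': array([ 0.23360658, -0.49759716,  0.23069402]), 'tool_rot': array([[-3.14819905e-04,  4.24864957e-01, -9.05256687e-01],
       [ 1.47712343e-03, -9.05255547e-01, -4.24864936e-01],
       [-9.99998859e-01, -1.47093180e-03, -3.42585519e-04]]), 'ft_force': array([-0.27003697,  0.82465776, -0.16655893]), 'wrist_torque': array([ 0.04040739,  0.02343594, -0.01589398]), 'grip_width': 0.08543359088826206}
side {'vertical_fov': 43.90121242680182, 'cx': 303.5718704592436, 'cy': 244.90618034894436, 'D': array([-0.00294946,  0.        ,  0.        ,  0.        ,  0.        ]), 'eye': array([0.34296586, 1.19361811, 0.98284463]), 'rotation': array([[-9.91252327e-01, -8.23135728e-02,  1.03166372e-01],
       [-1.
[... 183 characters left out ...]
236.1219921437751, 'D': array([-0.16674538,  0.        ,  0.        ,  0.        ,  0.        ]), 'eye': array([0.27013524, 0.10708993, 1.69535272]), 'rotation': array([[-0.00754403, -0.99005238,  0.14049689],
       [-0.99995987,  0.00814804,  0.00372434],
       [-0.00483206, -0.14046315, -0.99007412]])}
wrist {'vertical_fov': 70.42050901829057, 'cx': 316.47100326434804, 'cy': 241.75685535566154, 'D': array([-0.05906219,  0.        ,  0.        ,  0.        ,  0.        ]), 'eye': array([ 0.2944771 , -0.46801336,  0.37383935]), 'rotation': array([[ 0.42504388, -0.87176484, -0.2436468 ],
       [-0.90517163, -0.40977943, -0.1128944 ],
       [-0.00142408,  0.26852725, -0.96327104]])}
0.0187
```

View pics/side0.png

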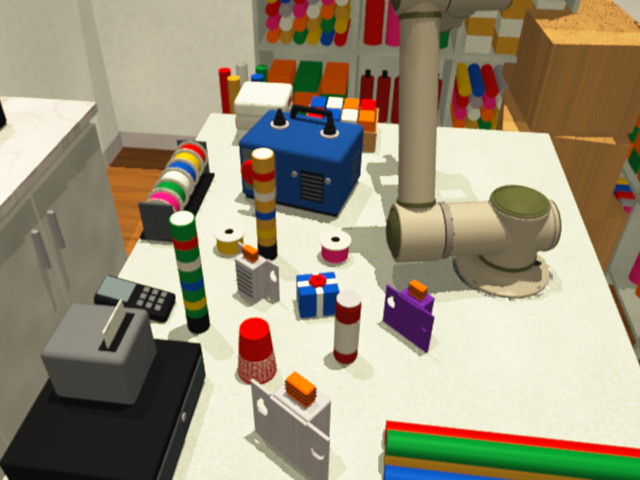

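View pics/top0.png

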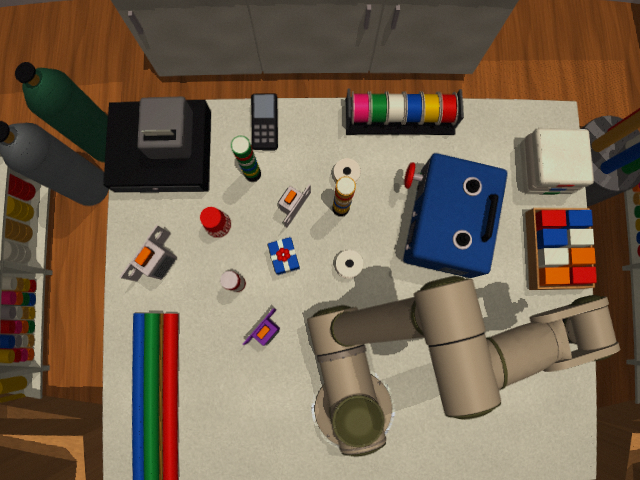

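View pics/wrist0.png

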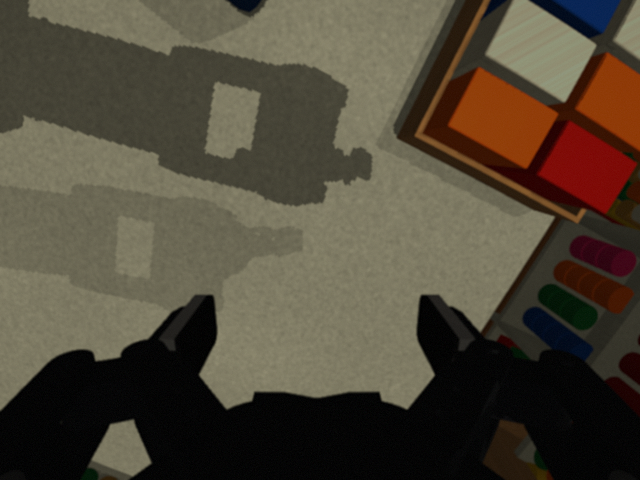

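```bash
cat > h.py <<'E'
from rig import env
import numpy as np, cv2
def cam(n):
    c=env.camera_info(n); f=240/np.tan(np.radians(c['vertical_fov']/2))
    K=np.array([[f,0,c['cx']],[0,f,c['cy']],[0,0,1.]])
    return K,np.array(c['D']),np.array(c['eye']),np.array(c['rotation'])
def ray(n,uv,C=None):
    K,D,e,R=C or cam(n)
    p=cv2.undistortPoints(np.array(uv,float).reshape(-1,1,2),K,D).reshape(-1,2)
    return e,(R@np.c_[p,np.ones(len(p))].T).T
def onz(n,uv,z,C=None):
    e,d=ray(n,uv,C); return np.array([e+k*(z-e[2])/k[2] for k in d])
def proj(n,P,C=None):
    K,D,e,R=C or cam(n)
    rv,_=cv2.Rodrigues(R.T); 
    return cv2.projectPoints(np.array(P,float).reshape(-1,1,3),rv,-R.T@e,K,D)[0].reshape(-1,2)
def crop(src,out,x0,y0,x1,y1,s):
    im=cv2.imread(src)[y0:y1,x0:x1]; cv2.imwrite(out,cv2.resize(im,None,fx=s,fy=s,interpolation=cv2.INTER_CUBIC))
def snap(n,name):
    im=cv2.cvtColor(env.get_image(n),cv2.COLOR_RGB2BGR); cv2.imwrite(name,im); return im
E
python3 - <<'E'
from h import *
crop('pics/top0.png','pics/t1.png',190,120,390,270,4)
crop('pics/top0.png','pics/t2.png',380,130,520,290,3.7)
crop('pics/side0.png','pics/s1.png',210,140,370,260,5)
crop('pics/side0.png','pics/s2.png',170,200,310,300,5)
E
```

```text
(no output)
```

View pics/t1.png

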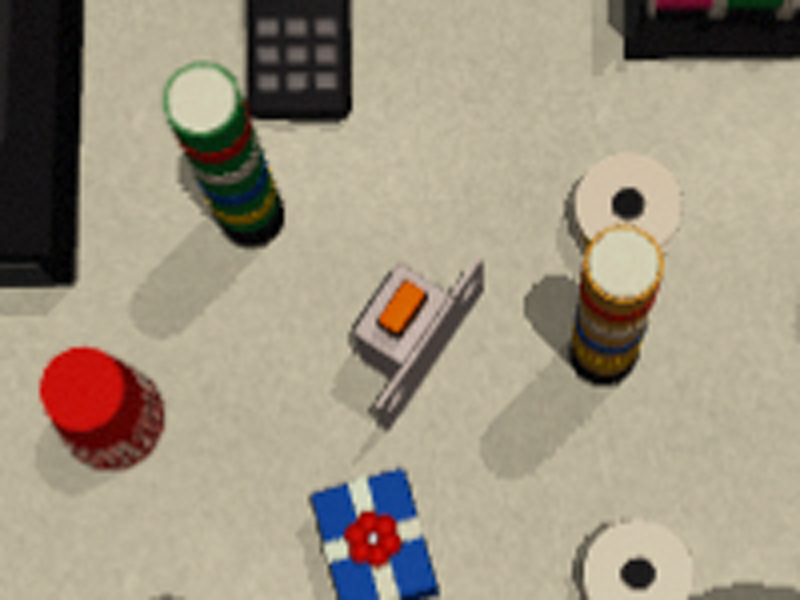

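View pics/t2.png

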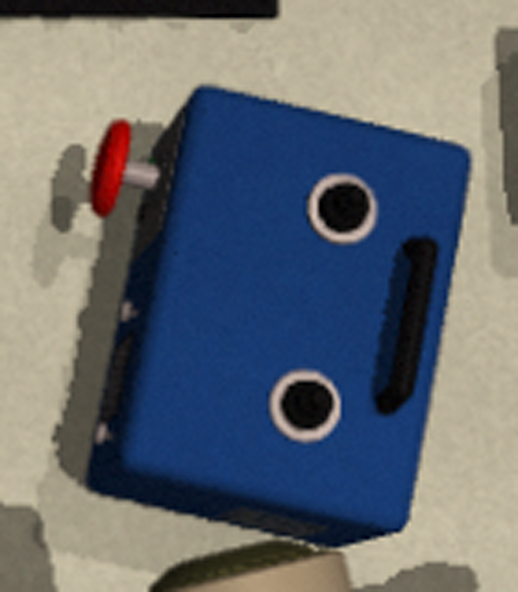

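View pics/s1.png

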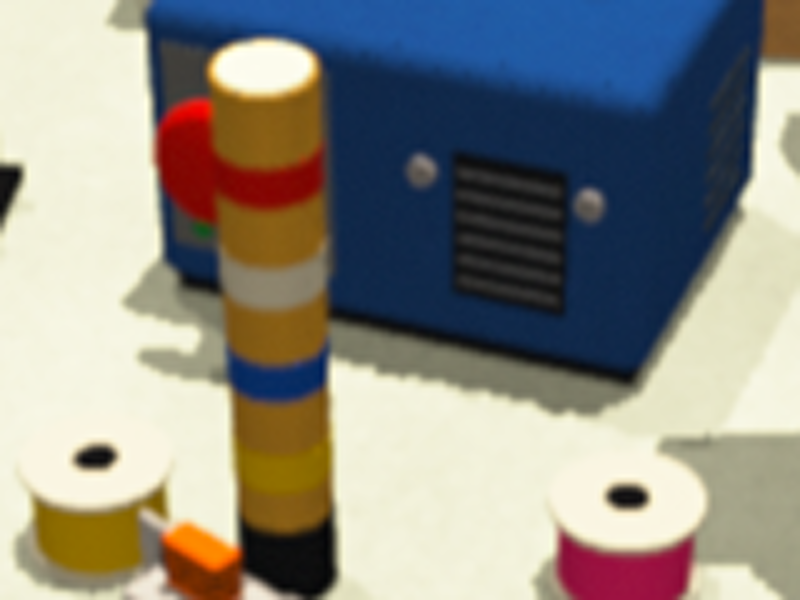

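View pics/s2.png

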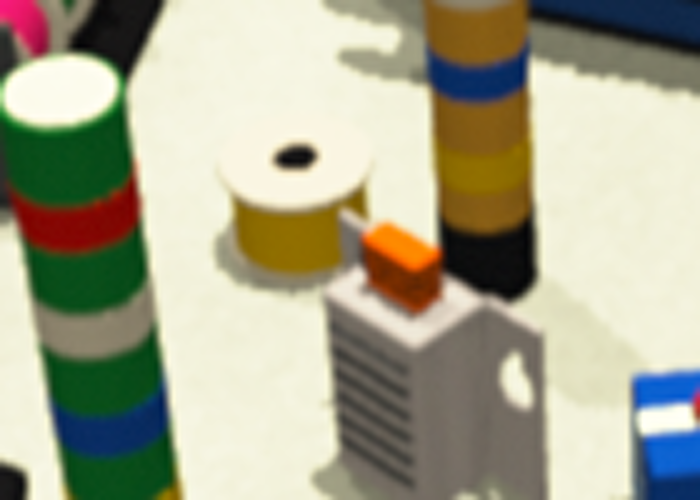

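Run:
```python
from h import *
from scipy.optimize import least_squares
T=lambda a:np.array(a)/4+[190,120]
U=lambda a:np.array(a)/3.7+[380,130]
S1=lambda a:np.array(a)/5+[210,140]
S2=lambda a:np.array(a)/5+[170,200]
q=onz('top',T([(405,279),(428,292),(402,334),(378,320)]),.14); print('tab',q,q.mean(0))
for i in range(4): print(np.linalg.norm(q[i]-q[(i+1)%4]))
v=q[3]-q[0]; print('tab dir',np.degrees(np.arctan2(v[1],v[0])))
q=onz('top',T([(481,263),(376,410)]),.11); print('plate top',q,np.linalg.norm(q[0]-q[1]))
v=q[1]-q[0]; print(np.degrees(np.arctan2(v[1],v[0])))
def tri(a,b):
    e1,d1=ray('top',[a]);e2,d2=ray('side',[b]); d1=d1[0];d2=d2[0]
    A=np.c_[d1,-d2]; t=np.linalg.lstsq(A,e2-e1,rcond=None)[0]
    p1=e1+t[0]*d1;p2=e2+t[1]*d2; return (p1+p2)/2,np.linalg.norm(p1-p2)
a=tri(U((128,312)),S1((421,170)));b=tri(U((101,433)),S1((589,205)));print('screws tri',a,b,np.linalg.norm(a[0]-b[0]))
pa=onz('top',U([(124,312),(98,433)]),.126); pb=onz('side',S1([(421,170),(589,205)]),.126);print('on z',pa,pb,np.linalg.norm(pa[0]-pa[1]),np.linalg.norm(pb[0]-pb[1]))
for p in (pa,pb):
    v=p[1]-p[0]; print(np.degrees(np.arctan2(v[1],v[0])))
q=onz('top',U([(200,85),(470,148),(405,532),(125,468)]),.19);print('top corners',q)
for i in range(4): v=q[(i+1)%4]-q[i];print(np.linalg.norm(v),np.degrees(np.arctan2(v[1],v[0])))
c=onz('top',U([(112,168)]),.125);print('knob',c)
names=dict(canA=((622,265),.3),canB=((203,98),.3),spoolg=((628,204),.054),spoolp=((638,573),.054),cup=((84,390),.125))
for k,(p,z) in names.items(): print(k,onz('top',T([p]),z)[0].round(4))
print('gift',onz('top',[(283,255)],.08),'spray',onz('top',[(232,280)],.17))
print('purple',onz('top',[(264,331)],.14))
```

```text
tab [[0.62177692 0.17116063 0.14      ]
 [0.61236598 0.15516783 0.14      ]
 [0.58274869 0.17329983 0.14      ]
 [0.59281492 0.18996274 0.14      ]] [0.60242663 0.17239776 0.14      ]
0.0185562801089932
0.03472683231645911
0.019467442835628363
0.03452993493554772
tab dir 147.0083977453528
plate top [[0.63970154 0.11837732 0.11      ]
 [0.53447368 0.19296624 0.11      ]] 0.1289822136086483
144.66975172672772
screws tri (array([ 0.55169703, -0.17394079,  0.12371752]), np.float64(0.0017389282104450792)) (array([ 0.45854162, -0.15025475,  0.1242469 ]), np.float64(0.0034850608731865186)) 0.09612095684599643
on z [[ 0.55218798 -0.17046189  0.126     ]
 [ 0.46010553 -0.14771683  0.126     ]] [[ 0.55025316 -0.17011161  0.126     ]
 [ 0.45655165 -0.14720164  0.126     ]] 0.0948499589627493 0.09646159795020076
166.12524262310677
166.26075517874364
top corners [[ 0.7115634  -0.22267292  0.19      ]
 [ 0.66388756 -0.42619979  0.19      ]
 [ 0.37799817 -0.3602987   0.19      ]
 [ 0.42683857 -0.15616128  0.19      ]]
0.20903629673058383 -103.18373286172715
0.2933866078384064 167.01934799643564
0.20989872025215178 76.54476461227789
0.2923901951457356 -13.148496133251827
knob [[ 0.66455594 -0.16548129  0.125     ]]
canA [0.5934 0.0289 0.3   ]
canB [0.705  0.2931 0.3   ]
spoolg [0.6966 0.0098 0.054 ]
spoolp [0.4232 0.0072 0.054 ]
cup [0.5481 0.3974 0.125 ]
gift [[0.44582687 0.19749534 0.08      ]] spray [[0.36959591 0.32948634 0.17      ]]
purple [[0.23299012 0.24596753 0.14      ]]
```

Call:
{"api": "play_rows", "payload": {
  "travel": [
    [0, 0, 4],
    [0, 0, 4],
    [2.6, 3, 0],
    [2.6, 3, 0],
    [2.6, 3, 0],
    [2.6, 3, 0],
    [2.6, 3, 0],
    [2.6, 3, 0],
    [2.6, 3, 0],
    [2.6, 3, 0],
    [2.6, 3, 0],
    [2.6, 3, 0]
  ],
  "rotation": [
    [0, 0, 0],
    [0, 0, 0],
    [0, 0, 0.1],
    [0, 0, 0.1],
    [0, 0, 0.1],
    [0, 0, 0.1],
    [0, 0, 0.1],
    [0, 0, 0.1],
    [0, 0, 0.1],
    [0, 0, 0.1],
    [0, 0, 0.1],
    [0, 0, 0]
  ],
  "claw": [8.5, 8.5, 8.5, 8.5, 8.5, 8.5, 8.5, 8.5, 8.5, 8.5, 8.5, 8.5]
}}

```text
time_s: 1.15
position: [0.4967, -0.1866, 0.3105]
tool_rot: [[-0.009, 0.98, -0.199], [0.002, -0.199, -0.98], [-1.0, -0.009, -0.0]]
ft_force: [0.4, -1.0, 0.6]
grip_width: 0.085
```

Call:
{"api": "play_rows", "payload": {
  "travel": [
    [0, -0.8, -2.5],
    [0, 0, 0],
    [0, 0, 0]
  ],
  "rotation": [
    [0, 0, -0.03],
    [0, 0, 0],
    [0, 0, 0]
  ],
  "claw": [8.5, 8.5, 8.5]
}}

```text
time_s: 1.4
position: [0.5011, -0.1869, 0.2851]
tool_rot: [[-0.007, 0.976, -0.216], [0.003, -0.216, -0.976], [-1.0, -0.008, -0.002]]
ft_force: [-0.7, 0.2, 0.5]
grip_width: 0.0851
```

Run:
```python
from h import *
import pickle
print(env.observe()['position']); C=cam('wrist'); pickle.dump(C,open('w1.pkl','wb')); print(C[2])
snap('wrist','pics/w1.png')
```

```text
[ 0.50111365 -0.18692937  0.28513326]
[ 0.51627384 -0.12023516  0.4282836 ]
```

View pics/w1.png

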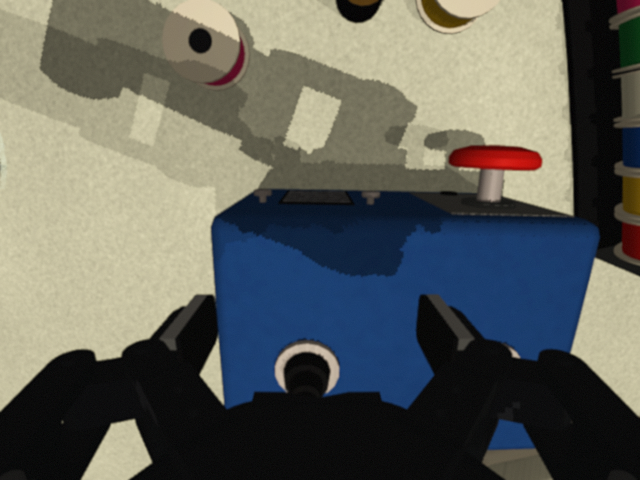

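Run:
```python
from h import *
crop('pics/w1.png','pics/w1a.png',230,170,410,230,4.4)
crop('pics/w1.png','pics/w1b.png',420,130,580,230,5)
```

```text
(no output)
```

View pics/w1a.png

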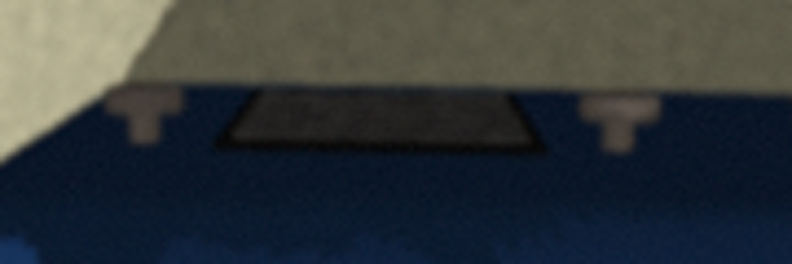

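View pics/w1b.png

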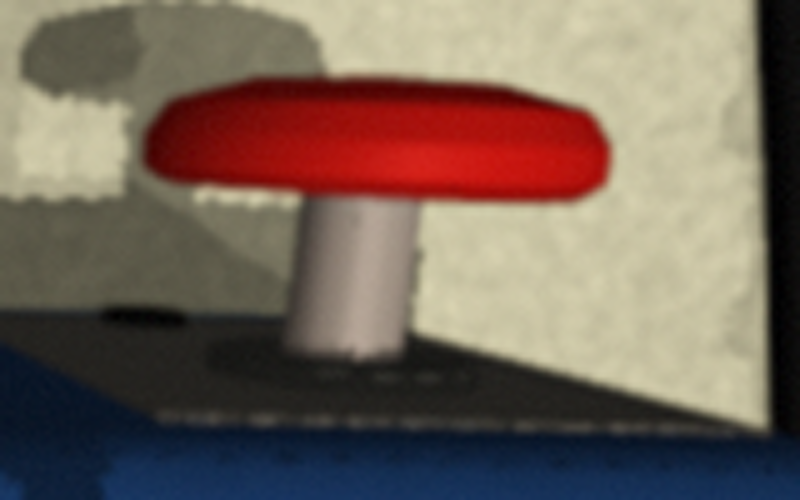

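Run:
```python
from h import *
import pickle
C=pickle.load(open('w1.pkl','rb'))
A=lambda a:np.array(a)/4.4+[230,170]
B=lambda a:np.array(a)/5+[420,130]
q=onz('w',A([(621,97),(145,89)]),.130,C);print(q,np.linalg.norm(q[0]-q[1]));v=q[0]-q[1];print(np.degrees(np.arctan2(v[1],v[0])),q.mean(0))
# at shank/face base
q=onz('w',A([(617,152),(145,143)]),.126,C);print('shank base',q,np.linalg.norm(q[0]-q[1]))
# side edges of red head: widest at z .125
q=onz('w',B([(145,150),(610,155)]),.125,C);print('head',q,q.mean(0),np.linalg.norm(q[0]-q[1]))
q=onz('w',B([(355,192)]),.163,C);print('rim top back',q)
q=onz('w',A([(120,85),(780,95)]),.126,C)
q=onz('w',[(235,219),(575,219)],.19,C);print('edge',q);v=q[1]-q[0];print(np.degrees(np.arctan2(v[1],v[0])))
```

```text
[[ 0.55242237 -0.16631796  0.13      ]
 [ 0.46016435 -0.14440225  0.13      ]] 0.09482531047329361
-13.36282393826948 [ 0.50629336 -0.15536011  0.13      ]
shank base [[ 0.55013688 -0.1777863   0.126     ]
 [ 0.45661578 -0.15536056  0.126     ]] 0.09617229773004185
head [[ 0.6248861  -0.15382054  0.125     ]
 [ 0.70757553 -0.17160247  0.125     ]] [ 0.66623082 -0.16271151  0.125     ] 0.08457977112568749
rim top back [[ 0.6428914  -0.16266259  0.163     ]]
edge [[ 0.44651385 -0.1550829   0.19      ]
 [ 0.6895239  -0.20775093  0.19      ]]
-12.228694298176752
```

Call:
{"api": "play_rows", "payload": {
  "travel": [
    [0, 0, 4.1],
    [0, 0, 4.1],
    [1.0, 3.5, 0.5],
    [1.0, 3.5, 0],
    [1.0, 3.5, 0],
    [1.0, 3.5, 0],
    [1.0, 3.5, 0],
    [1.0, 3.5, 0],
    [1.0, 3.5, 0],
    [1.0, 3.5, 0],
    [1.0, 3.5, 0],
    [1.0, 3.5, 0]
  ],
  "rotation": [
    [0, 0, 0],
    [0, 0, 0],
    [0, 0, -0.05],
    [0, 0, -0.05],
    [0, 0, -0.05],
    [0, 0, -0.05],
    [0, 0, -0.05],
    [0, 0, -0.05],
    [0, 0, -0.05],
    [0, 0, -0.05],
    [0, 0, 0],
    [0, 0, 0]
  ],
  "claw": [8.5, 8.5, 8.5, 8.5, 8.5, 8.5, 8.5, 8.5, 8.5, 8.5, 8.5, 8.5]
}}

```text
time_s: 2.45
position: [0.5947, 0.1587, 0.3875]
tool_rot: [[0.004, 0.782, -0.623], [0.008, -0.623, -0.782], [-1.0, -0.002, -0.009]]
ft_force: [1.3, -0.3, 0.1]
grip_width: 0.0853
```

Call:
{"api": "play_rows", "payload": {
  "travel": [
    [0, 0, 0]
  ],
  "rotation": [
    [0, 0, 0]
  ],
  "claw": [8.5]
}}

```text
time_s: 2.53
position: [0.5951, 0.1626, 0.3876]
tool_rot: [[0.004, 0.784, -0.62], [0.009, -0.62, -0.784], [-1.0, -0.003, -0.01]]
ft_force: [0.6, -0.4, -0.4]
grip_width: 0.0849
```

Run:
```python
from h import *
import pickle
s=env.observe();print(s['position'],s['tool_rot'].round(4)); C=cam('wrist'); pickle.dump(C,open('w2.pkl','wb')); print(C[2])
snap('wrist','pics/w2.png')
```

```text
[0.59513148 0.16259194 0.38758609] [[ 0.004   0.7843 -0.6204]
 [ 0.0094 -0.6204 -0.7842]
 [-0.9999 -0.0026 -0.0099]]
[0.63607996 0.21541015 0.53127112]
```

View pics/w2.png

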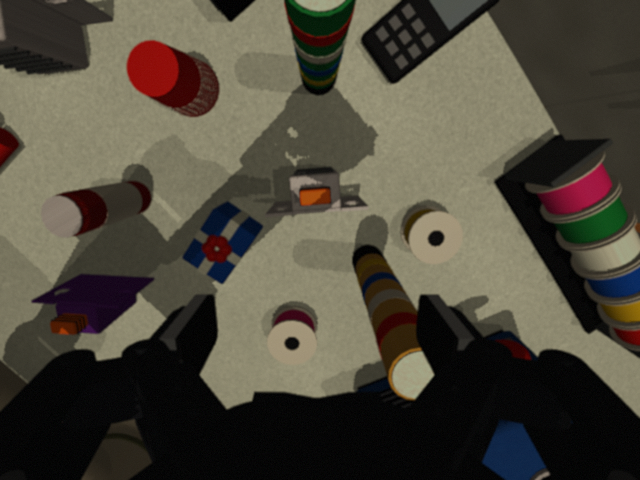

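Run:
```python
from h import *
crop('pics/w2.png','pics/w2a.png',260,160,375,220,6.9)
```

```text
(no output)
```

View pics/w2a.png

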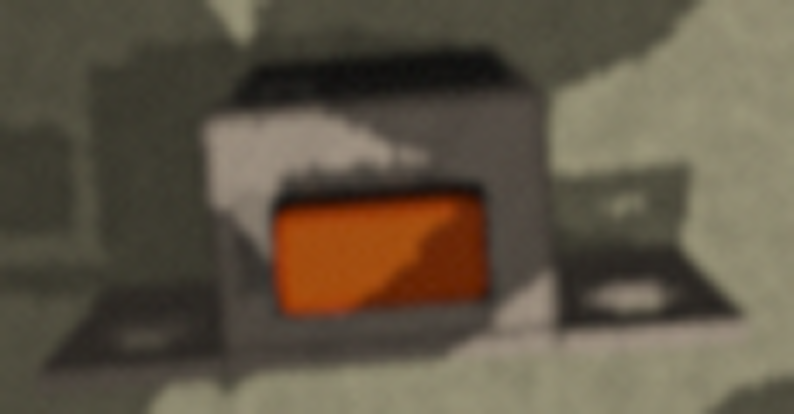

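Run:
```python
from h import *
import pickle
C=pickle.load(open('w2.pkl','rb'))
A=lambda a:np.array(a)/6.9+[260,160]
q=onz('w',A([(274,206),(487,193),(490,300),(281,315)]),.14,C);print(q.mean(0))
for i in range(4): v=q[(i+1)%4]-q[i];print(np.linalg.norm(v),np.degrees(np.arctan2(v[1],v[0])))
q=onz('w',A([(45,372),(742,318)]),.11,C);v=q[1]-q[0];print(q,q.mean(0),np.linalg.norm(v),np.degrees(np.arctan2(v[1],v[0])))
a=np.radians(-124.5);print('tab from plate',q.mean(0)[:2]-.024*np.array([np.cos(a),np.sin(a)]))
q=onz('w',A([(208,122),(545,92)]),.11,C);v=q[1]-q[0];print(q,q.mean(0),np.linalg.norm(v),np.degrees(np.arctan2(v[1],v[0])))
print('canA',onz('w',[(412,375)],.3,C))
```

```text
[0.60233767 0.17662464 0.14      ]
0.03542151384116393 -34.8362131200659
0.017877888705711636 -126.14244330514589
0.035174880268435293 145.82888807663628
0.018282238412365454 54.66691766552918
[[0.53806562 0.19496798 0.11      ]
 [0.64357657 0.12427786 0.11      ]] [0.5908211  0.15962292 0.11      ] 0.12700257203527035 -33.82125236454609
tab from plate [0.60441485 0.17940195]
[[0.58995837 0.21126895 0.11      ]
 [0.64003427 0.17837448 0.11      ]] [0.61499632 0.19482171 0.11      ] 0.05991362812400572 -33.30060129013955
canA [[0.58855017 0.03353666 0.3       ]]
```

Call:
{"api": "play_rows", "payload": {
  "travel": [
    [0.73, 1.2, -3.5],
    [0, 0, -4],
    [0, 0, -4],
    [0, 0, -4],
    [0, 0, -4],
    [0, 0, -2.5],
    [0, 0, -0.5]
  ],
  "rotation": [
    [-0.009, 0.004, 0.07],
    [0, 0, 0],
    [0, 0, 0],
    [0, 0, 0],
    [0, 0, 0],
    [0, 0, 0],
    [0, 0, 0]
  ],
  "claw": [8.5, 8.5, 8.5, 8.5, 8.5, 8.5, 8.5]
}}

```text
time_s: 3.17
position: [0.602, 0.1596, 0.1648]
tool_rot: [[0.018, 0.82, -0.572], [-0.002, -0.572, -0.82], [-1.0, 0.016, -0.008]]
ft_force: [-0.6, 0.5, -0.5]
grip_width: 0.0848
```

Run:
```python
from h import *
import pickle
s=env.observe();print(s['position'],s['tool_rot'].round(4)); C=cam('wrist'); pickle.dump(C,open('w3.pkl','wb')); print(C[2])
snap('wrist','pics/w3.png')
```

```text
[0.60195757 0.15958007 0.16482759] [[ 0.0176  0.8198 -0.5723]
 [-0.0021 -0.5724 -0.82  ]
 [-0.9998  0.0156 -0.0084]]
[0.63770832 0.21646063 0.3084302 ]
```

View pics/w3.png

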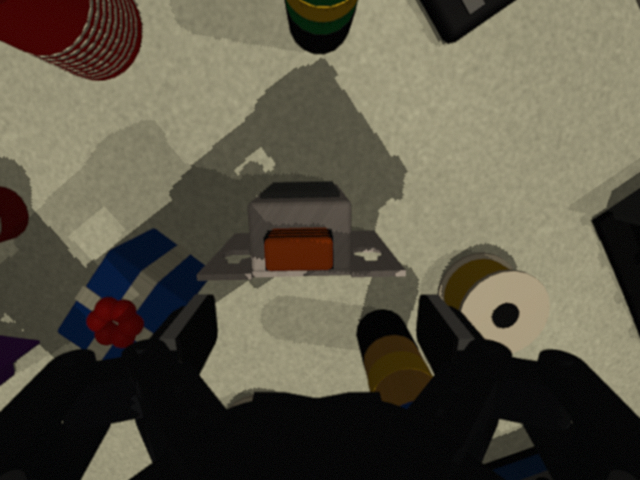

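Run:
```python
from h import *
crop('pics/w3.png','pics/w3a.png',190,170,415,290,3.5)
```

```text
(no output)
```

View pics/w3a.png

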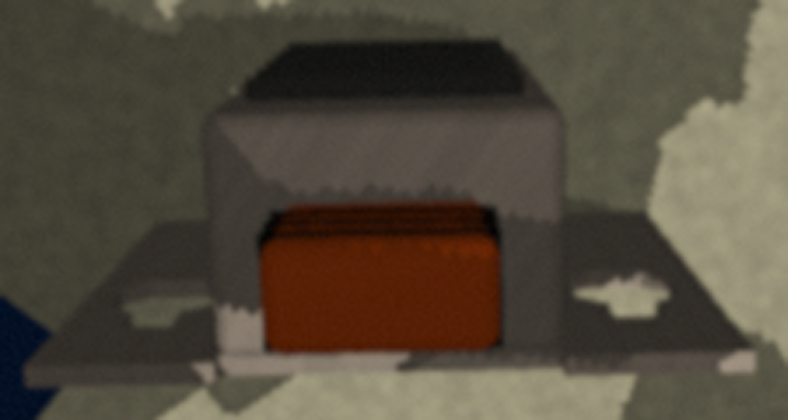

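Run:
```python
from h import *
import pickle
C=pickle.load(open('w3.pkl','rb'))
A=lambda a:np.array(a)/3.5+[190,170]
q=onz('w',A([(262,240),(498,236),(500,347),(266,351)]),.14,C);print(q.mean(0))
for i in range(4): v=q[(i+1)%4]-q[i];print(np.linalg.norm(v),np.degrees(np.arctan2(v[1],v[0])))
q=onz('w',A([(27,384),(752,370)]),.11,C);v=q[1]-q[0];print(q,q.mean(0),np.linalg.norm(v),np.degrees(np.arctan2(v[1],v[0])))
s=env.observe();print(s['position'],s['tool_rot'].round(4))
```

```text
[0.60258554 0.17754313 0.14      ]
0.03448552982106963 -34.13160355604886
0.01719781492045346 -123.20440746720442
0.03508756587903962 145.85036972333936
0.017187572881808878 54.789124106604234
[[0.53474385 0.1934315  0.11      ]
 [0.64217972 0.1208987  0.11      ]] [0.58846178 0.1571651  0.11      ] 0.12962821114242062 -34.02432597264545
[0.60240106 0.15949159 0.16580668] [[ 0.0185  0.8197 -0.5725]
 [-0.0021 -0.5726 -0.8198]
 [-0.9998  0.0164 -0.0089]]
```

Call:
{"api": "play_rows", "payload": {
  "travel": [
    [0, 1.6, 0],
    [0, 0, 0]
  ],
  "rotation": [
    [0.002, 0.018, 0.012],
    [0, 0, 0]
  ],
  "claw": [8.5, 8.5]
}}

```text
time_s: 3.38
position: [0.6038, 0.1729, 0.1694]
tool_rot: [[0.003, 0.825, -0.566], [0.0, -0.566, -0.825], [-1.0, 0.003, -0.002]]
ft_force: [0.1, -0.9, 0.4]
grip_width: 0.0852
```

Call:
{"api": "play_rows", "payload": {
  "travel": [
    [-0.1, 0.3, -2],
    [0, 0, -2],
    [0, 0, -1],
    [0, 0, 0]
  ],
  "rotation": [
    [0, 0.003, 0],
    [0, 0, 0],
    [0, 0, 0],
    [0, 0, 0]
  ],
  "claw": [8.5, 8.5, 8.5, 8.5]
}}

```text
time_s: 3.72
position: [0.6079, 0.1724, 0.1285]
tool_rot: [[0.019, 0.823, -0.568], [0.001, -0.568, -0.823], [-1.0, 0.015, -0.011]]
ft_force: [-0.2, 0.9, 0.2]
grip_width: 0.0848
```

Call:
{"api": "play_rows", "payload": {
  "travel": [
    [-0.5, 0.3, -1.0],
    [0, 0, -0.4],
    [0, 0, 0]
  ],
  "rotation": [
    [0, 0.019, 0],
    [0, 0, 0],
    [0, 0, 0]
  ],
  "claw": [8.5, 8.5, 8.5]
}}

```text
time_s: 3.97
position: [0.6044, 0.1744, 0.1177]
tool_rot: [[0.004, 0.822, -0.57], [0.001, -0.57, -0.822], [-1.0, 0.003, -0.003]]
ft_force: [-0.5, 0.8, 0.1]
grip_width: 0.085
```

Call:
{"api": "play_rows", "payload": {
  "travel": [
    [-0.15, 0.1, -0.4],
    [0, 0, 0],
    [0, 0, 0],
    [0, 0, 0],
    [0, 0, 0],
    [0, 0, 0],
    [0, 0, 0],
    [0, 0, 0]
  ],
  "rotation": [
    [0, 0.004, 0.006],
    [0, 0, 0],
    [0, 0, 0],
    [0, 0, 0],
    [0, 0, 0],
    [0, 0, 0],
    [0, 0, 0],
    [0, 0, 0]
  ],
  "claw": [8.5, 8.5, 2, 2, 2, 2, 2, 2],
  "squeeze": 70
}}

```text
time_s: 4.63
position: [0.6035, 0.1758, 0.1156]
tool_rot: [[0.003, 0.826, -0.564], [0.001, -0.564, -0.826], [-1.0, 0.002, -0.003]]
ft_force: [-0.9, -0.7, -1.6]
grip_width: 0.0347
```

Call:
{"api": "play_rows", "payload": {
  "travel": [
    [0, 0, 0],
    [0, 0, 0],
    [0, 0, 0]
  ],
  "rotation": [
    [0, 0, 0],
    [0, 0, 0],
    [0, 0, 0]
  ],
  "claw": [2, 2, 2]
}}

```text
time_s: 4.88
position: [0.6035, 0.1758, 0.1156]
tool_rot: [[0.003, 0.826, -0.564], [0.001, -0.564, -0.826], [-1.0, 0.002, -0.003]]
ft_force: [-0.4, 0.7, 0.4]
grip_width: 0.0352
```

Run:
```python
from h import *
import pickle
s=env.observe();print(s['position'],s['tool_rot'].round(4),s['grip_width'],s['ft_force']); C=cam('wrist'); pickle.dump(C,open('w4.pkl','wb')); print(C[2])
snap('wrist','pics/w4.png')
```

```text
[0.60346939 0.17575161 0.11560494] [[ 0.0032  0.8259 -0.5639]
 [ 0.0011 -0.5639 -0.8259]
 [-1.      0.002  -0.0027]] 0.03517147548880947 [-0.41822944  0.66040971  0.39270718]
[0.64070457 0.23257396 0.25883212]
```

View pics/w4.png

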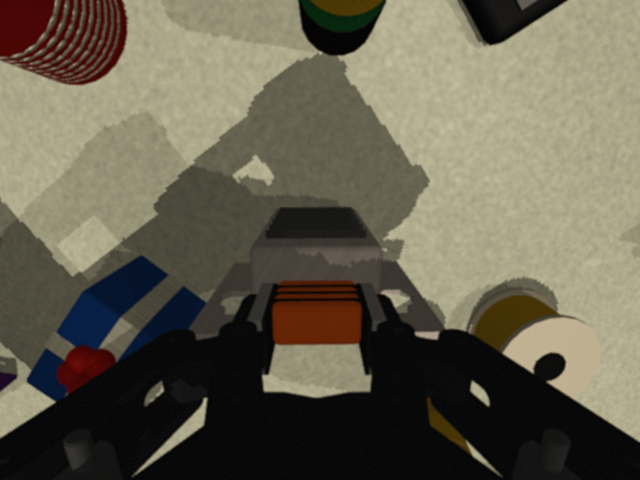

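Run:
```python
from h import *
import pickle
crop('pics/w4.png','pics/w4a.png',240,270,400,360,5)
C=pickle.load(open('w4.pkl','rb'))
q=onz('w',[(272,300),(361,300),(361,343),(273,344)],.14,C);print(q.mean(0))
for i in range(4): v=q[(i+1)%4]-q[i];print(np.linalg.norm(v),np.degrees(np.arctan2(v[1],v[0])))
```

```text
[0.60410657 0.1784752  0.14      ]
0.03395854227195739 -34.34818558206045
0.01872876069769561 -122.11820725682541
0.03501285581038112 146.38082418943847
0.019162773427904452 54.686817249986646
```

View pics/w4a.png

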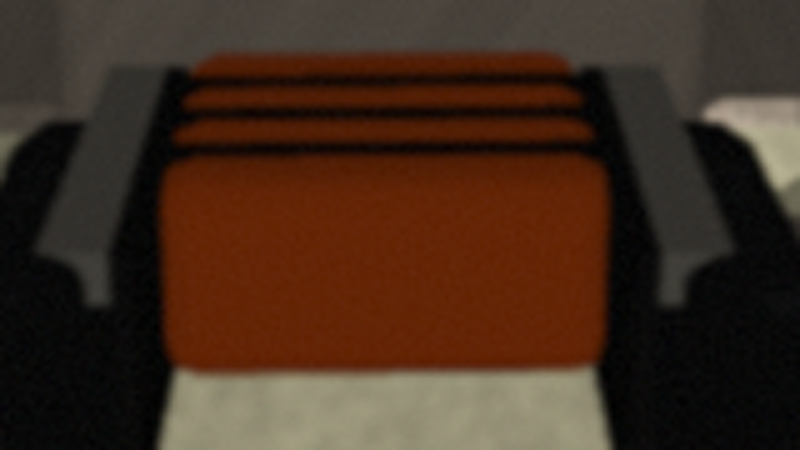

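Call:
{"api": "play_rows", "payload": {
  "travel": [
    [0, 0, 1],
    [0, 0, 3],
    [0, 0, 3.5],
    [0, 0, 3.5],
    [0, 0, 3],
    [0, 0, 0]
  ],
  "rotation": [
    [0, 0, 0],
    [0, 0, 0],
    [0, 0, 0],
    [0, 0, 0],
    [0, 0, 0],
    [0, 0, 0]
  ],
  "claw": [2, 2, 2, 2, 2, 2]
}}

```text
time_s: 5.43
position: [0.5994, 0.175, 0.2593]
tool_rot: [[-0.009, 0.826, -0.564], [-0.0, -0.564, -0.826], [-1.0, -0.008, 0.006]]
ft_force: [0.9, 0.1, -2.8]
grip_width: 0.0348
```

Run:
```python
from h import *
s=env.observe();print(s['position'],s['tool_rot'].round(4),s['grip_width'],s['ft_force'])
snap('side','pics/s5.png');snap('wrist','pics/w5.png')
crop('pics/s5.png','pics/s5a.png',150,120,390,300,3.3)
```

```text
[0.59939094 0.17499971 0.2592849 ] [[-9.400e-03  8.257e-01 -5.640e-01]
 [-3.000e-04 -5.641e-01 -8.257e-01]
 [-1.000e+00 -7.600e-03  5.500e-03]] 0.03481457974361981 [ 0.85453882  0.11186472 -2.84351382]
```

View pics/s5a.png

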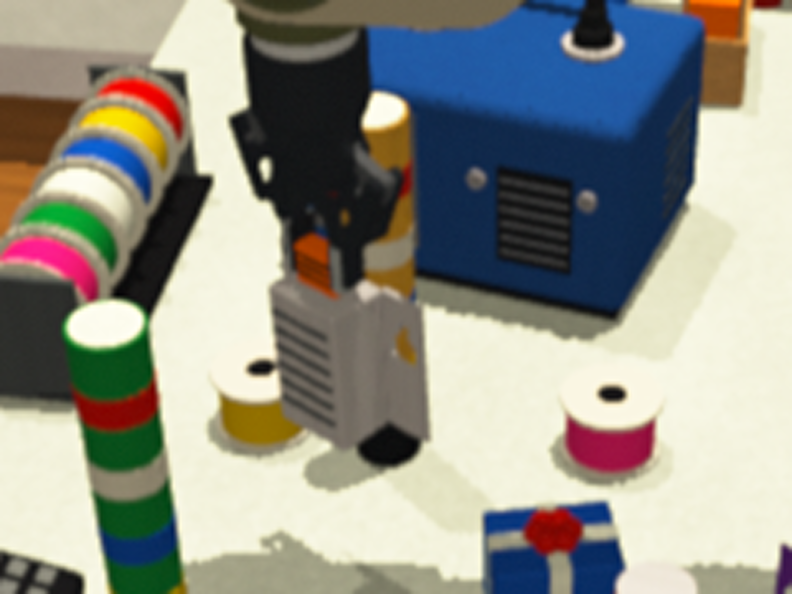

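View pics/w5.png

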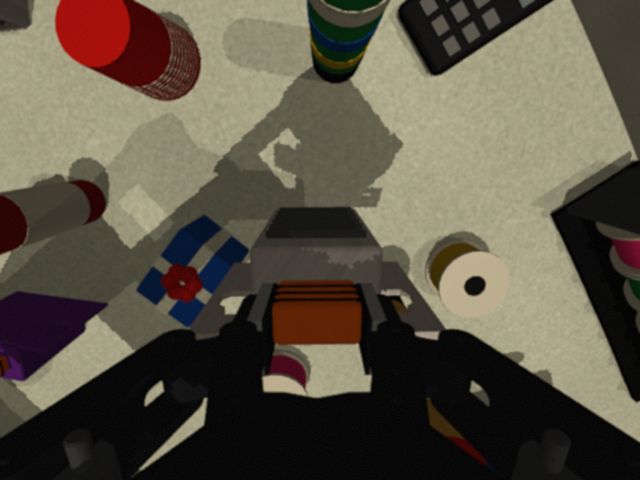

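Call:
{"api": "play_rows", "payload": {
  "travel": [
    [-3.3, -0.9, 0],
    [-3.5, -0.9, 0],
    [-3.5, -0.9, 0],
    [-3.5, -0.9, 0],
    [0, -2.8, 0],
    [0, -3.2, 0],
    [0, -3.2, 0],
    [0, -3.2, 0],
    [0, -3, 0],
    [0, -2, 0],
    [0, 0, 0]
  ],
  "rotation": [
    [0, 0, 0],
    [0, 0, 0],
    [0, 0, 0],
    [0, 0, 0],
    [0, 0, 0.06],
    [0, 0, 0.06],
    [0, 0, 0.06],
    [0, 0, 0.06],
    [0, 0, 0.06],
    [0, 0, 0.06],
    [0, 0, 0]
  ],
  "claw": [2, 2, 2, 2, 2, 2, 2, 2, 2, 2, 2]
}}

```text
time_s: 6.45
position: [0.4404, -0.0413, 0.2298]
tool_rot: [[-0.062, 0.975, -0.214], [-0.014, -0.216, -0.976], [-0.998, -0.057, 0.027]]
ft_force: [0.8, -0.0, -4.0]
grip_width: 0.0345
```

Call:
{"api": "play_rows", "payload": {
  "travel": [
    [0, 0, 0],
    [2, -1.5, 0],
    [2.5, -2, -1],
    [1.5, -1.5, -1],
    [0, 0, 0]
  ],
  "rotation": [
    [0.014, -0.06, -0.016],
    [0, 0, 0],
    [0, 0, 0],
    [0, 0, 0],
    [0, 0, 0]
  ],
  "claw": [2, 2, 2, 2, 2]
}}

```text
time_s: 6.87
position: [0.4967, -0.0906, 0.2008]
tool_rot: [[-0.017, 0.971, -0.237], [0.01, -0.237, -0.972], [-1.0, -0.019, -0.006]]
ft_force: [-1.0, 0.2, -4.5]
grip_width: 0.0349
```

Call:
{"api": "play_rows", "payload": {
  "travel": [
    [0.9, -1.2, -1.2],
    [0.6, -0.9, -1],
    [0.2, -0.4, -0.3],
    [0, 0, 0]
  ],
  "rotation": [
    [-0.01, -0.017, 0.006],
    [0, 0, 0],
    [0, 0, 0],
    [0, 0, 0]
  ],
  "claw": [2, 2, 2, 2]
}}

```text
time_s: 7.2
position: [0.5117, -0.1137, 0.1696]
tool_rot: [[-0.011, 0.973, -0.233], [0.006, -0.232, -0.973], [-1.0, -0.012, -0.003]]
ft_force: [0.4, -0.6, -3.3]
grip_width: 0.0351
```

Call:
{"api": "play_rows", "payload": {
  "travel": [
    [0.3, -0.5, 0.4],
    [0, 0, 0]
  ],
  "rotation": [
    [-0.006, -0.011, 0],
    [0, 0, 0]
  ],
  "claw": [2, 2]
}}

```text
time_s: 7.37
position: [0.5142, -0.118, 0.1736]
tool_rot: [[-0.001, 0.973, -0.232], [0.001, -0.232, -0.973], [-1.0, -0.002, -0.001]]
ft_force: [-0.8, 0.8, -4.4]
grip_width: 0.0348
```

Run:
```python
from h import *
import pickle
s=env.observe();print(s['position'],s['tool_rot'].round(4),s['grip_width'],s['ft_force'])
snap('side','pics/s6.png');pickle.dump(cam('wrist'),open('w6.pkl','wb'));snap('wrist','pics/w6.png');snap('top','pics/t6.png')
crop('pics/s6.png','pics/s6a.png',210,110,390,245,4.4)
crop('pics/t6.png','pics/t6a.png',340,130,500,290,3.7)
```

```text
[ 0.5141934  -0.11796491  0.17355658] [[-1.400e-03  9.726e-01 -2.325e-01]
 [ 1.200e-03 -2.325e-01 -9.726e-01]
 [-1.000e+00 -1.700e-03 -9.000e-04]] 0.03478889113599249 [-0.76071336  0.78000246 -4.356685  ]
```

View pics/s6a.png

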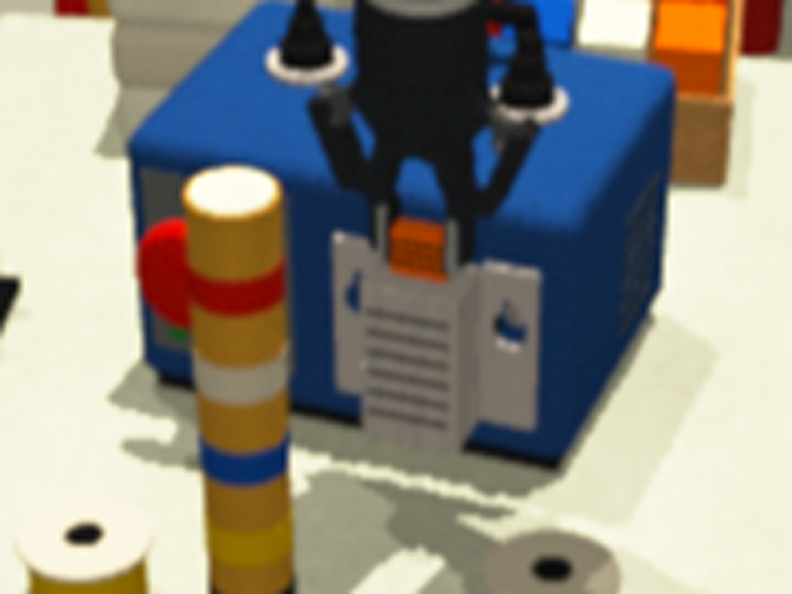

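View pics/w6.png

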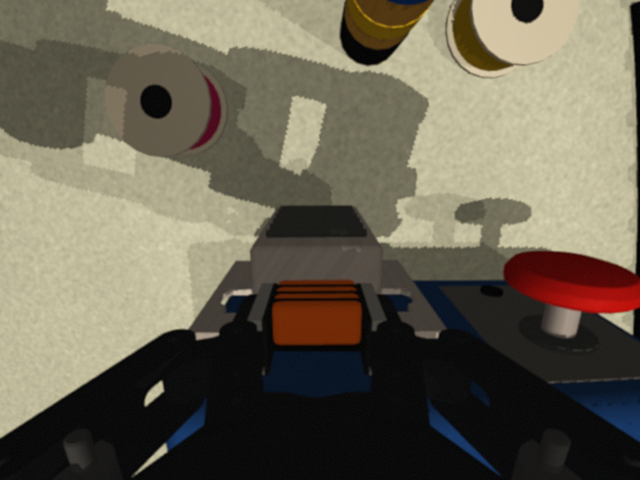

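View pics/t6a.png

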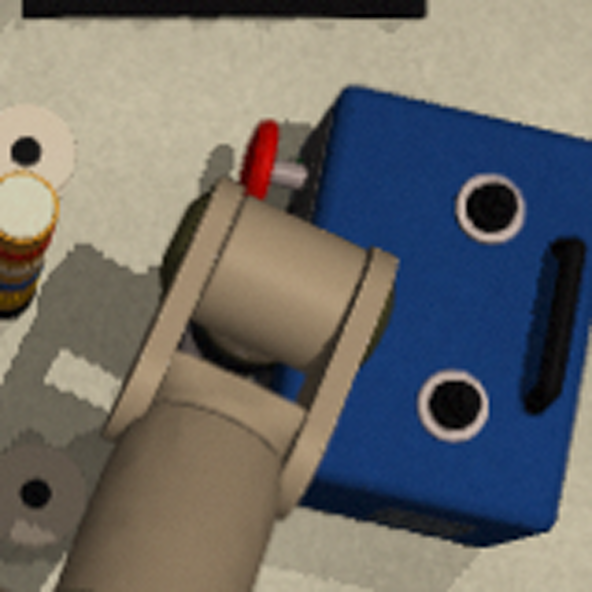

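Run:
```python
from h import *
crop('pics/s6.png','pics/s6b.png',280,155,345,215,12)
TCP=np.array([.5142,-.1180,.1736]); x=np.array([-.2325,-.9726,0]);y=np.array([.9726,-.2325,0]);z=np.array([0,0,1])
tab=TCP+.0094*z
P={'tab':tab,'tabtopfrontL':tab-9e-3*x+18e-3*y+15e-3*z,'tabtopfrontR':tab-9e-3*x-18e-3*y+15e-3*z}
for s,n in((1,'a'),(-1,'b')):
    k=tab+24e-3*x-57e-3*z+48e-3*s*y; f=k-4e-3*x
    P['key'+n]=f; P['slottop'+n]=f+21e-3*z
    for i,(dy,dz) in enumerate([(11,11),(11,-11),(-11,-11),(-11,11)]): P[f'k{n}{i}']=f+dy*1e-3*y+dz*1e-3*z
    P['earTop'+n]=tab+20e-3*x+65e-3*s*y-15e-3*z
for k,v in P.items():
    p=proj('side',v)[0]; print(k,p.round(1),((p-[280,155])*12).round())
```

```text
tab [304.9 166.7] [299. 140.]
tabtopfrontL [297.1 162. ] [205.  84.]
tabtopfrontR [310.3 164.7] [363. 116.]
keya [290.8 178.1] [130. 277.]
slottopa [290.7 171.3] [129. 196.]
ka0 [287.  173.8] [ 84. 225.]
ka1 [287.1 180.8] [ 85. 309.]
ka2 [294.7 182.3] [176. 328.]
ka3 [294.6 175.3] [175. 244.]
earTopa [284.7 163.3] [ 56. 100.]
keyb [324.6 185.1] [535. 361.]
slottopb [324.8 178.3] [538. 280.]
kb0 [320.8 180.7] [489. 309.]
kb1 [320.6 187.8] [487. 393.]
kb2 [328.5 189.4] [581. 413.]
kb3 [328.7 182.4] [584. 328.]
earTopb [331.2 172.7] [614. 212.]
```

View pics/s6b.png

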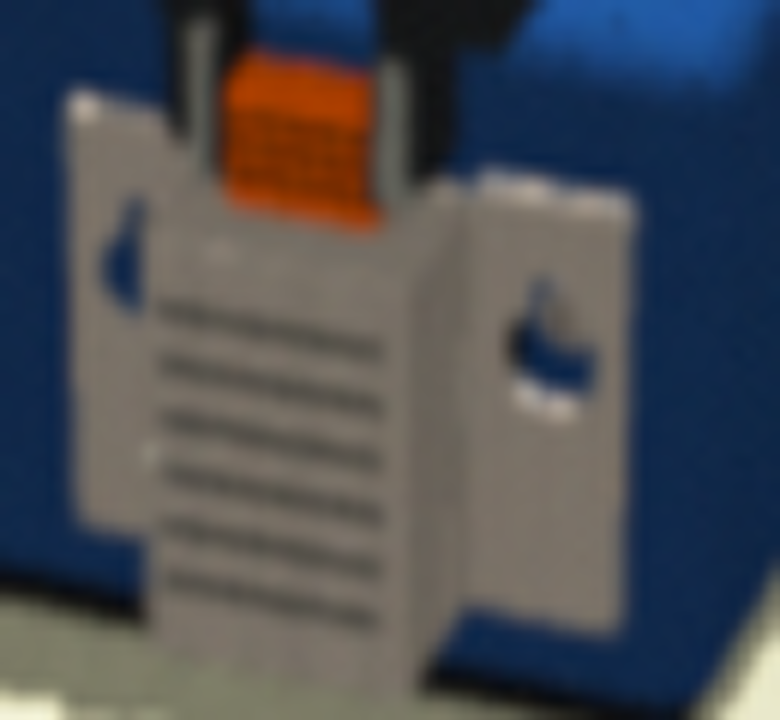

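Run:
```python
from h import *
TCP=np.array([.5142,-.1180,.1736]); x=np.array([-.2325,-.9726,0]);y=np.array([.9726,-.2325,0]);z=np.array([0,0,1])
k=TCP+.0094*z+24e-3*x-57e-3*z-48e-3*y
p0=proj('side',k)[0]
J=np.array([(proj('side',k+v*1e-2)[0]-p0)/10 for v in (x,y,z)]).T
print('px/mm',J)
crop('pics/side0.png','pics/s0b.png',280,155,345,215,12)
```

```text
px/mm [[ 0.12532555 -0.35672817  0.00853589]
 [-0.19177251 -0.07389628 -0.32114285]]
```

View pics/s0b.png

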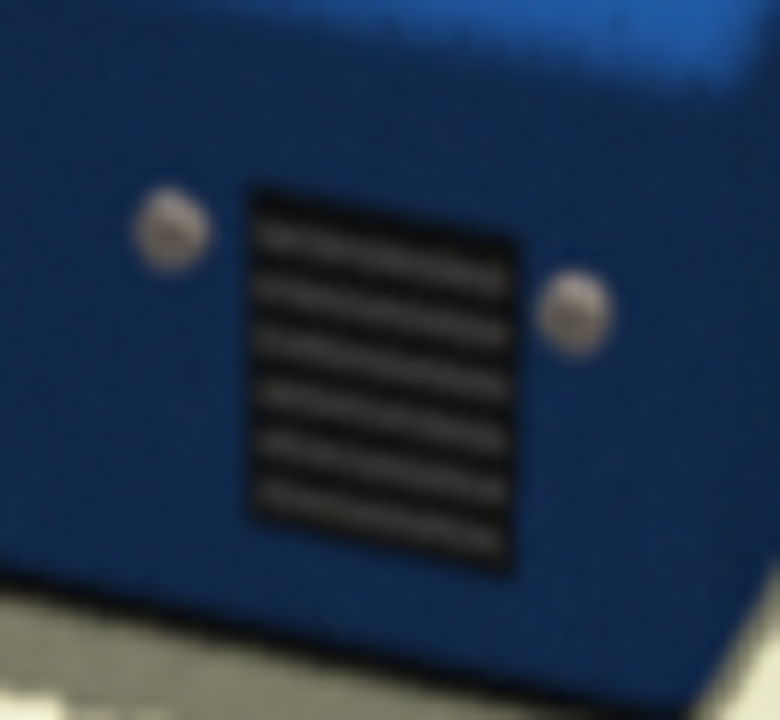

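Call:
{"api": "play_rows", "payload": {
  "travel": [
    [0, -0.7, 0],
    [-0.15, -0.7, 0],
    [-0.15, -0.6, 0],
    [0, 0, 0]
  ],
  "rotation": [
    [0, -0.001, 0],
    [0, 0, 0],
    [0, 0, 0],
    [0, 0, 0]
  ],
  "claw": [2, 2, 2, 2]
}}

```text
time_s: 7.85
position: [0.5103, -0.1387, 0.1744]
tool_rot: [[0.0, 0.973, -0.231], [0.001, -0.231, -0.973], [-1.0, -0.0, -0.001]]
ft_force: [0.8, 0.6, -3.7]
grip_width: 0.0349
```

```bash
cat > st.py <<'E'
from h import *
s=env.observe();p=s['position'];R=s['tool_rot'];print(s['time_s'],p.round(4));print(R.round(4));print('F',s['ft_force'].round(1),'M',s['wrist_torque'].round(2),s['grip_width'])
print('lat',p[0]*.9732-p[1]*.23,'n',p[0]*.23+p[1]*.9732,'yaw',np.degrees(np.arctan2(R[1,1],R[0,1])))
E
python3 st.py; python3 -c "
from h import *
snap('side','pics/s7.png');crop('pics/s7.png','pics/s7b.png',280,155,345,215,12)"
```

```text
7.85 [ 0.5103 -0.1387  0.1744]
[[ 1.000e-04  9.730e-01 -2.309e-01]
 [ 1.000e-03 -2.309e-01 -9.730e-01]
 [-1.000e+00 -2.000e-04 -1.000e-03]]
F [ 0.8  0.6 -3.7] M [ 0.   -0.02  0.01] 0.03490539579084982
lat 0.5285261673583015 n -0.017607324073922487 yaw -13.350696705423994
```

View pics/s7b.png

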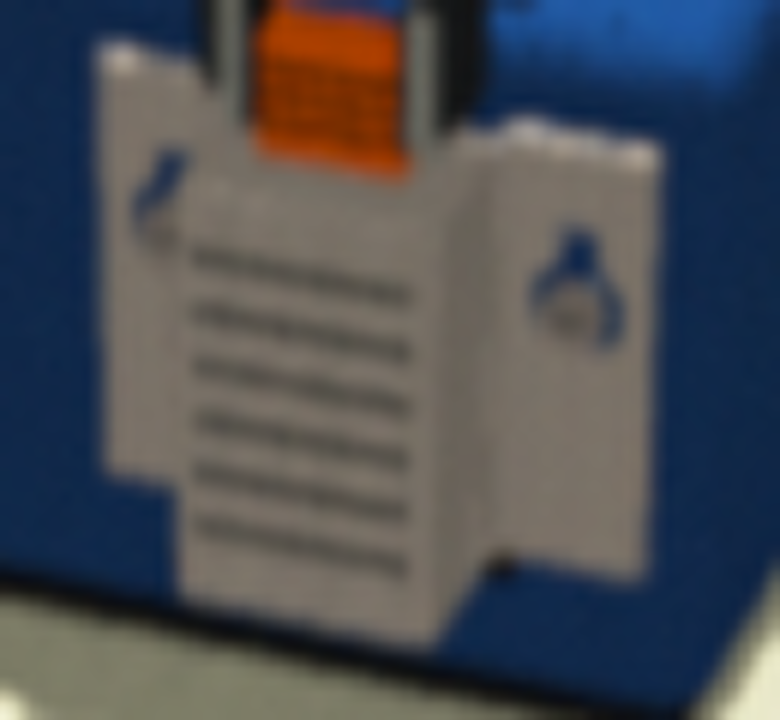

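Call:
{"api": "play_rows", "payload": {
  "travel": [
    [-0.09, -0.4, 0],
    [0, 0, 0]
  ],
  "rotation": [
    [0, 0, 0],
    [0, 0, 0]
  ],
  "claw": [2, 2]
}}

```text
time_s: 8.07
position: [0.5092, -0.1427, 0.1744]
tool_rot: [[-0.0, 0.973, -0.232], [0.002, -0.232, -0.973], [-1.0, -0.0, -0.002]]
ft_force: [-0.6, -0.5, -3.8]
grip_width: 0.0346
```

Call:
{"api": "play_rows", "payload": {
  "travel": [
    [-0.05, -0.2, 0],
    [0, 0, 0]
  ],
  "rotation": [
    [0, 0, 0],
    [0, 0, 0]
  ],
  "claw": [2, 2]
}}

```text
time_s: 8.23
position: [0.5091, -0.1431, 0.1745]
tool_rot: [[0.001, 0.973, -0.232], [0.006, -0.232, -0.973], [-1.0, -0.0, -0.006]]
ft_force: [-1.6, -0.9, -3.9]
grip_width: 0.0348
```

```bash
python3 st.py; python3 -c "
from h import *
snap('side','pics/s8.png');crop('pics/s8.png','pics/s8b.png',280,155,345,215,12)"
```

```text
8.2333 [ 0.5091 -0.1431  0.1745]
[[ 1.400e-03  9.726e-01 -2.325e-01]
 [ 6.200e-03 -2.325e-01 -9.726e-01]
 [-1.000e+00 -1.000e-04 -6.400e-03]]
F [-1.6 -0.9 -3.9] M [ 0.03  0.01 -0.03] 0.034787235345106554
lat 0.5283774596903429 n -0.022172705153873776 yaw -13.44271875565695
```

View pics/s8b.png

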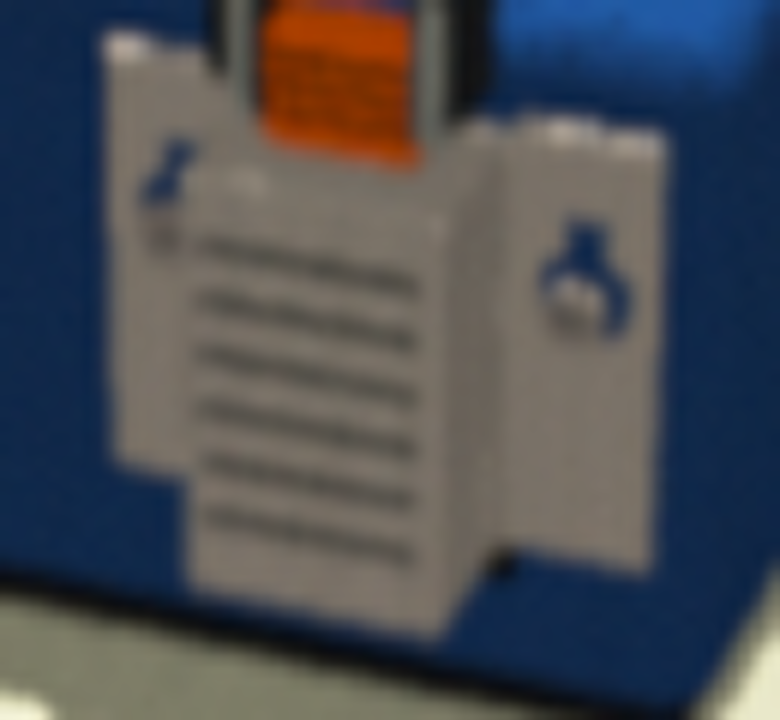

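Call:
{"api": "play_rows", "payload": {
  "travel": [
    [-0.05, -0.2, 0],
    [0, 0, 0]
  ],
  "rotation": [
    [-0.006, -0.001, 0],
    [0, 0, 0]
  ],
  "claw": [2, 2]
}}

```text
time_s: 8.45
position: [0.5091, -0.143, 0.1746]
tool_rot: [[0.004, 0.973, -0.233], [0.004, -0.233, -0.973], [-1.0, 0.003, -0.005]]
ft_force: [0.5, -0.2, -4.0]
grip_width: 0.0344
```

```bash
python3 st.py
```

```text
8.45 [ 0.5091 -0.143   0.1746]
[[ 0.0038  0.9726 -0.2326]
 [ 0.0041 -0.2326 -0.9726]
 [-1.      0.0028 -0.0049]]
F [ 0.5 -0.2 -4. ] M [-0.05  0.03  0.  ] 0.03435599479713251
lat 0.5283470942264871 n -0.022094154188049886 yaw -13.449166342293882
```

Call:
{"api": "play_rows", "payload": {
  "travel": [
    [-0.01, -0.05, -0.5],
    [-0.01, -0.05, -0.5],
    [0, 0, 0]
  ],
  "rotation": [
    [-0.004, 0.004, 0],
    [0, 0, 0],
    [0, 0, 0]
  ],
  "claw": [2, 2, 2]
}}

```text
time_s: 8.7
position: [0.5091, -0.1432, 0.164]
tool_rot: [[0.0, 0.973, -0.232], [0.001, -0.232, -0.973], [-1.0, 0.0, -0.001]]
ft_force: [-0.3, 0.7, -5.5]
grip_width: 0.0346
```

```bash
python3 st.py; python3 -c "
from h import *
snap('side','pics/s9.png');crop('pics/s9.png','pics/s9b.png',280,155,345,215,12)"
```

```text
8.7 [ 0.5091 -0.1432  0.164 ]
[[ 3.000e-04  9.727e-01 -2.323e-01]
 [ 6.000e-04 -2.323e-01 -9.727e-01]
 [-1.000e+00  2.000e-04 -7.000e-04]]
F [-0.3  0.7 -5.5] M [ 0.27 -0.11 -0.12] 0.03457648600763087
lat 0.5283606727603053 n -0.02225557590546813 yaw -13.430018586994215
```

View pics/s9b.png

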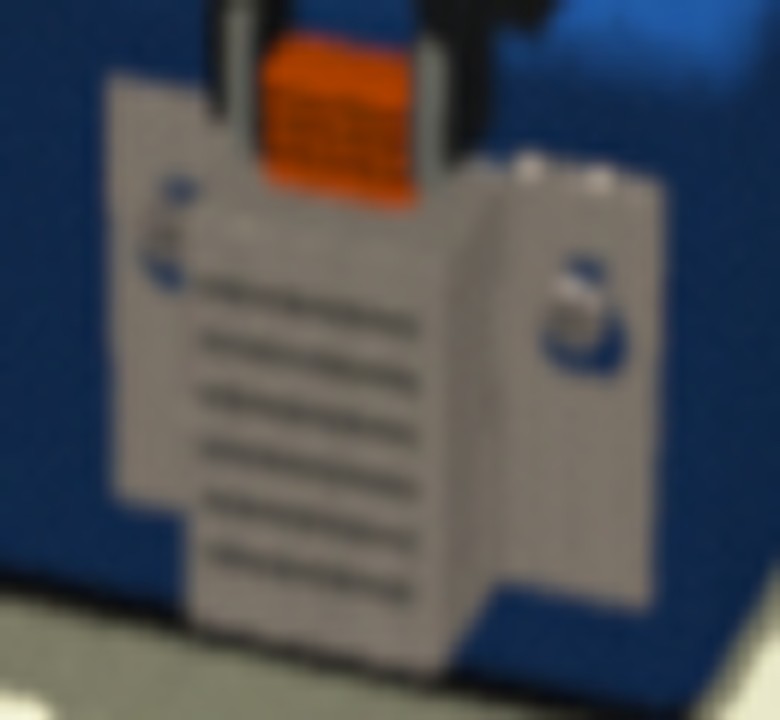

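Sliding down cleanly; the heads now overlap the slots.

Call:
{"api": "play_rows", "payload": {
  "travel": [
    [0, -0.03, -0.4],
    [0, -0.03, -0.3],
    [0, 0, -0.2],
    [0, 0, -0.2],
    [0, 0, 0]
  ],
  "rotation": [
    [0, 0, 0],
    [0, 0, 0],
    [0, 0, 0],
    [0, 0, 0],
    [0, 0, 0]
  ],
  "claw": [2, 2, 2, 2, 2]
}}

```text
time_s: 9.17
position: [0.5093, -0.1433, 0.1553]
tool_rot: [[0.003, 0.973, -0.232], [0.0, -0.232, -0.973], [-1.0, 0.002, -0.001]]
ft_force: [-0.1, 2.7, -4.0]
grip_width: 0.0347
```

```bash
python3 st.py; python3 -c "
from h import *
snap('side','pics/s10.png');crop('pics/s10.png','pics/s10b.png',280,155,345,215,12)"
```

```text
9.1667 [ 0.5093 -0.1433  0.1553]
[[ 2.600e-03  9.726e-01 -2.325e-01]
 [ 4.000e-04 -2.325e-01 -9.726e-01]
 [-1.000e+00  2.400e-03 -1.000e-03]]
F [-0.1  2.7 -4. ] M [ 0.54  0.16 -0.19] 0.03473817944281489
lat 0.5286180602480712 n -0.022325576250140824 yaw -13.442999053415127
```

View pics/s10b.png

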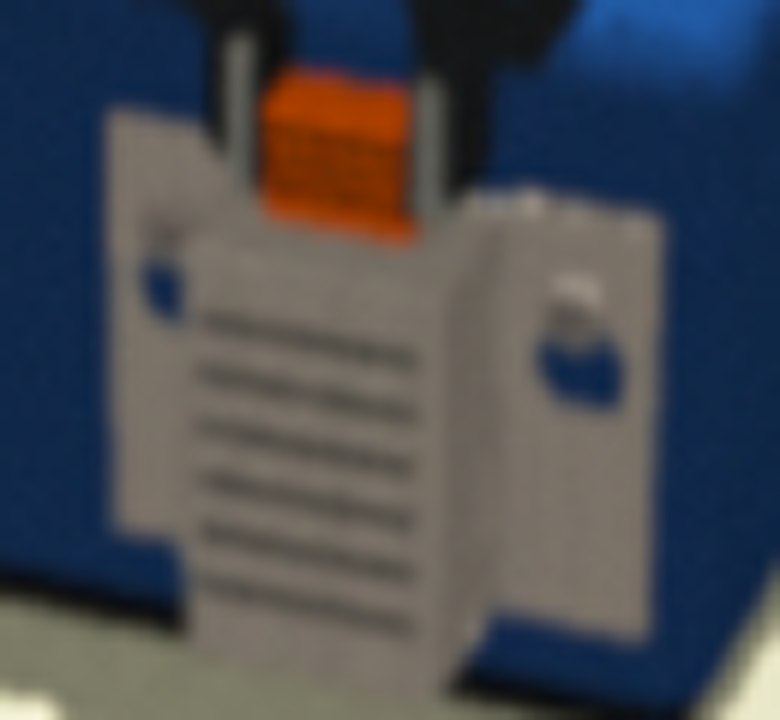

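Call:
{"api": "play_rows", "payload": {
  "travel": [
    [0, 0, -0.25],
    [0, 0, -0.25],
    [0, 0, 0]
  ],
  "rotation": [
    [0, 0, 0],
    [0, 0, 0],
    [0, 0, 0]
  ],
  "claw": [2, 2, 2]
}}

```text
time_s: 9.47
position: [0.5094, -0.1432, 0.1554]
tool_rot: [[0.006, 0.973, -0.232], [-0.002, -0.232, -0.973], [-1.0, 0.007, 0.001]]
ft_force: [0.6, 0.8, -4.8]
grip_width: 0.0347
```

```bash
python3 st.py
```

```text
9.4667 [ 0.5094 -0.1432  0.1554]
[[ 6.400e-03  9.727e-01 -2.319e-01]
 [-2.200e-03 -2.319e-01 -9.727e-01]
 [-1.000e+00  6.700e-03  7.000e-04]]
F [ 0.6  0.8 -4.8] M [ 0.48 -0.07 -0.16] 0.034691229654457305
lat 0.5286517523930581 n -0.022253544249147383 yaw -13.408191360846898
```

Call:
{"api": "play_rows", "payload": {
  "travel": [
    [0, 0, 0],
    [0, 0, 0],
    [0, 0, 0],
    [0, 0, 0],
    [0, 0, 2],
    [0, 0, 3],
    [0, 0, 3],
    [0, 0, 3],
    [0, 0, 0]
  ],
  "rotation": [
    [0, 0, 0],
    [0, 0, 0],
    [0, 0, 0],
    [0, 0, 0],
    [0, 0, 0],
    [0, 0, 0],
    [0, 0, 0],
    [0, 0, 0],
    [0, 0, 0]
  ],
  "claw": [7, 7, 7, 7, 7, 7, 7, 7, 7]
}}

```text
time_s: 10.22
position: [0.5093, -0.1463, 0.2677]
tool_rot: [[0.004, 0.973, -0.232], [-0.006, -0.232, -0.973], [-1.0, 0.006, 0.005]]
ft_force: [-0.2, -0.3, -0.1]
grip_width: 0.0698
```

```bash
python3 st.py
python3 - <<'E'
from h import *
import pickle
pickle.dump(cam('wrist'),open('w11.pkl','wb'));snap('wrist','pics/w11.png')
snap('side','pics/s11.png');crop('pics/s11.png','pics/s11b.png',230,140,350,215,6.6)
E
```

```text
10.2167 [ 0.5093 -0.1463  0.2677]
[[ 0.0042  0.9727 -0.2322]
 [-0.0063 -0.2322 -0.9727]
 [-1.      0.0055  0.0052]]
F [-0.2 -0.3 -0.1] M [-0.03 -0.01 -0.01] 0.06975018148145287
lat 0.5292735809522413 n -0.025265589720610437 yaw -13.42571941750611
```

View pics/s11b.png

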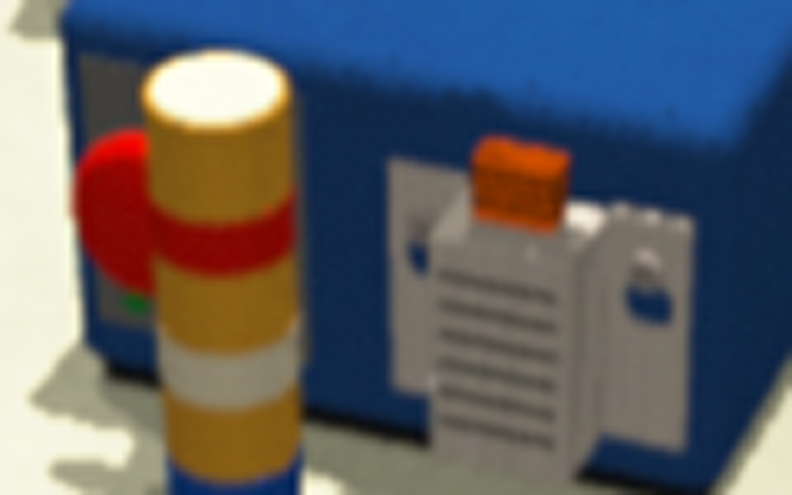

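View pics/w11.png

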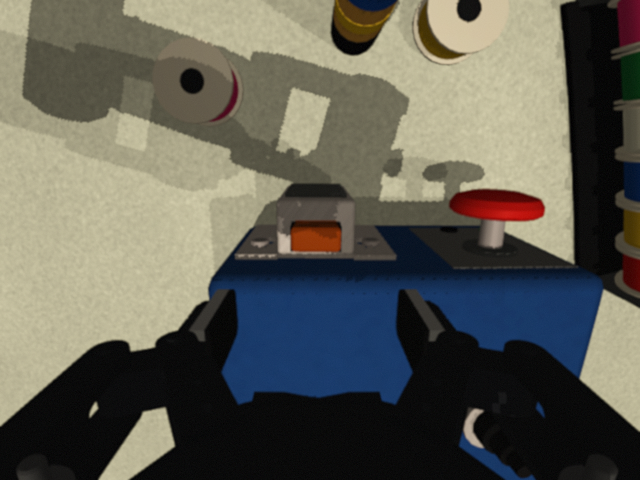

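Call:
{"api": "play_rows", "payload": {
  "travel": [
    [2.5, -0.7, 0],
    [3, -0.8, 0],
    [3, -0.8, 0],
    [3, -0.8, 0],
    [2.5, -0.6, 0],
    [1, -0.3, 0],
    [0, 0, 0]
  ],
  "rotation": [
    [0.006, 0.004, 0],
    [0, 0, 0],
    [0, 0, 0],
    [0, 0, 0],
    [0, 0, 0],
    [0, 0, 0],
    [0, 0, 0]
  ],
  "claw": [0, 0, 0, 0, 0, 0, 0]
}}

```text
time_s: 10.9
position: [0.6611, -0.1866, 0.2495]
tool_rot: [[-0.024, 0.972, -0.234], [0.011, -0.233, -0.972], [-1.0, -0.026, -0.005]]
ft_force: [0.2, -0.4, 0.3]
grip_width: -0.0001
```

```bash
python3 st.py
python3 - <<'E'
from h import *
import pickle
pickle.dump(cam('wrist'),open('w12.pkl','wb'));snap('wrist','pics/w12.png')
E
```

```text
10.9 [ 0.6611 -0.1866  0.2495]
[[-0.024   0.972  -0.2336]
 [ 0.0108 -0.2334 -0.9723]
 [-0.9997 -0.0258 -0.0049]]
F [ 0.2 -0.4  0.3] M [ 0.01  0.   -0.07] -9.106099423668603e-05
lat 0.6862999489120419 n -0.029531159962152664 yaw -13.50383384340515
```

View pics/w12.png

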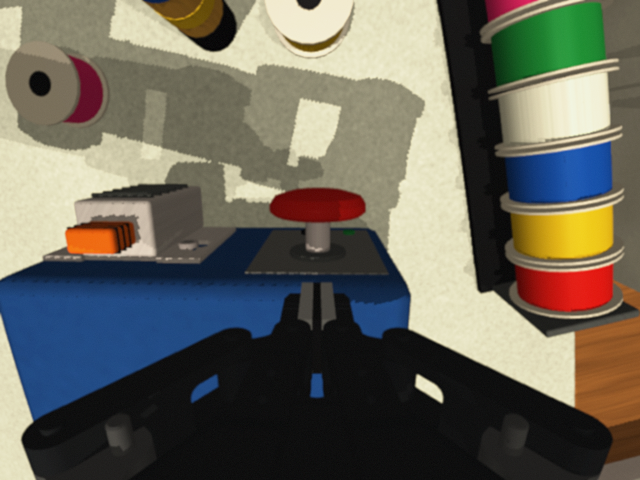

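Call:
{"api": "play_rows", "payload": {
  "travel": [
    [0, 0, -2],
    [0, 0, -2.2],
    [0, 0, -1.2],
    [0, 0, 0]
  ],
  "rotation": [
    [-0.011, -0.024, 0],
    [0, 0, 0],
    [0, 0, 0],
    [0, 0, 0]
  ],
  "claw": [0, 0, 0, 0]
}}

```text
time_s: 11.28
position: [0.6566, -0.1853, 0.1907]
tool_rot: [[-0.004, 0.972, -0.234], [0.001, -0.234, -0.972], [-1.0, -0.004, -0.0]]
ft_force: [-0.7, -0.0, -0.2]
grip_width: 0.0001
```

```bash
python3 st.py
python3 - <<'E'
from h import *
import pickle
pickle.dump(cam('wrist'),open('w13.pkl','wb'));snap('wrist','pics/w13.png')
E
```

```text
11.2833 [ 0.6566 -0.1853  0.1907]
[[-4.000e-03  9.723e-01 -2.338e-01]
 [ 1.100e-03 -2.338e-01 -9.723e-01]
 [-1.000e+00 -4.200e-03 -2.000e-04]]
F [-0.7 -0.  -0.2] M [-0.01  0.06  0.03] 0.00012670965112464484
lat 0.6816307994957846 n -0.02934499741036467 yaw -13.51993370391306
```

View pics/w13.png

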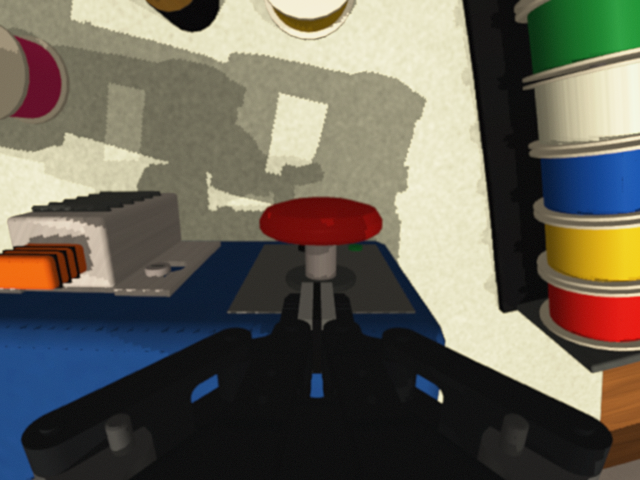

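```bash
python3 - <<'E'
from h import *
import pickle
C=pickle.load(open('w13.pkl','rb'))
W=lambda lat,n,z: np.array([.9732*lat+.23*n,-.23*lat+.9732*n,z])
for n in(-.0163,-.0123,-.0083): print('rim',n,proj('w',W(.6845,n,.163),C)[0])
for n in(-.0463,): print('neck/face',proj('w',W(.6845,n,.135),C)[0], proj('w',W(.6845,n+.005,.135),C)[0])
print('tcp',proj('w',[.6566,-.1853,.1907],C)[0])
E
python3 -c "
from h import *
crop('pics/w13.png','pics/w13a.png',240,180,410,310,4.6)"
```

```text
rim -0.0163 [323.78163129 256.46075499]
rim -0.0123 [323.79814041 249.19939952]
rim -0.0083 [323.81444918 241.84893455]
neck/face [322.98428347 287.95160469] [322.99803556 280.57306852]
tcp [318.36442717 302.02699792]
```

View pics/w13a.png

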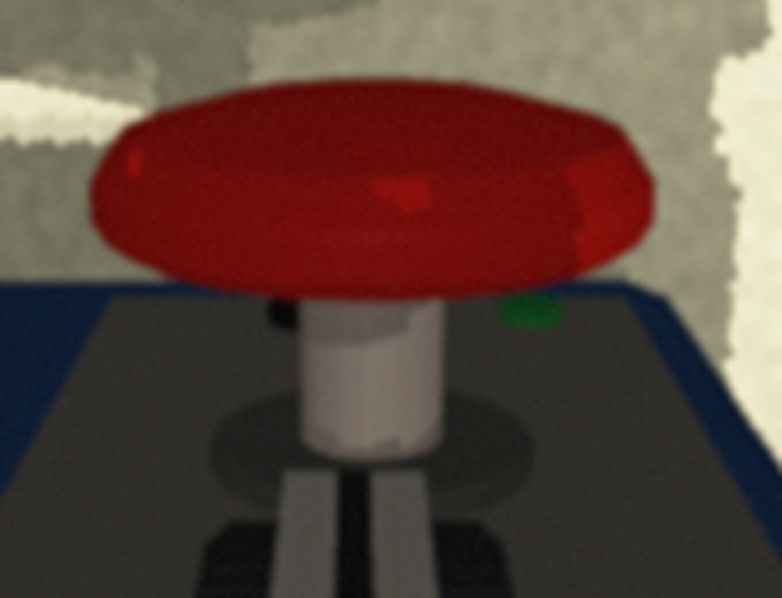

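Call:
{"api": "play_rows", "payload": {
  "travel": [
    [0.3, 0, -1],
    [0, 0, -1],
    [0, 0, -0.5],
    [0, 0, 0]
  ],
  "rotation": [
    [-0.001, -0.004, 0.001],
    [0, 0, 0],
    [0, 0, 0],
    [0, 0, 0]
  ],
  "claw": [0, 0, 0, 0]
}}

```text
time_s: 11.67
position: [0.6597, -0.1855, 0.1675]
tool_rot: [[0.005, 0.972, -0.233], [-0.002, -0.233, -0.972], [-1.0, 0.005, 0.001]]
ft_force: [-0.0, -0.5, -1.3]
grip_width: -0.0
```

```bash
python3 st.py
```

```text
11.6667 [ 0.6597 -0.1855  0.1675]
[[ 0.0049  0.9725 -0.2329]
 [-0.0023 -0.2329 -0.9725]
 [-1.      0.0052  0.0011]]
F [-0.  -0.5 -1.3] M [-0.03  0.01 -0.01] -1.4366980520863077e-05
lat 0.6846791905374533 n -0.028817373745917585 yaw -13.467811127230078
```

Call:
{"api": "play_rows", "payload": {
  "travel": [
    [0, 0, -1],
    [0, 0, -0.8],
    [0, 0, -0.5],
    [0, 0, 0]
  ],
  "rotation": [
    [0.002, 0.004, 0.001],
    [0, 0, 0],
    [0, 0, 0],
    [0, 0, 0]
  ],
  "claw": [0, 0, 0, 0]
}}

```text
time_s: 12.0
position: [0.6598, -0.1856, 0.1426]
tool_rot: [[0.001, 0.973, -0.232], [-0.001, -0.232, -0.973], [-1.0, 0.001, 0.0]]
ft_force: [-0.8, 0.9, 0.3]
grip_width: 0.0003
```

```bash
python3 st.py;  python3 - <<'E'
from h import *
snap('side','pics/s14.png');crop('pics/s14.png','pics/s14b.png',200,90,350,215,5);snap('wrist','pics/w14.png')
E
```

```text
12.0 [ 0.6598 -0.1856  0.1426]
[[ 1.400e-03  9.728e-01 -2.317e-01]
 [-5.000e-04 -2.317e-01 -9.728e-01]
 [-1.000e+00  1.400e-03  2.000e-04]]
F [-0.8  0.9  0.3] M [ 0.    0.04 -0.  ] 0.0002838808159308662
lat 0.6848119196430529 n -0.028858767890484527 yaw -13.399690415797837
```

View pics/s14b.png

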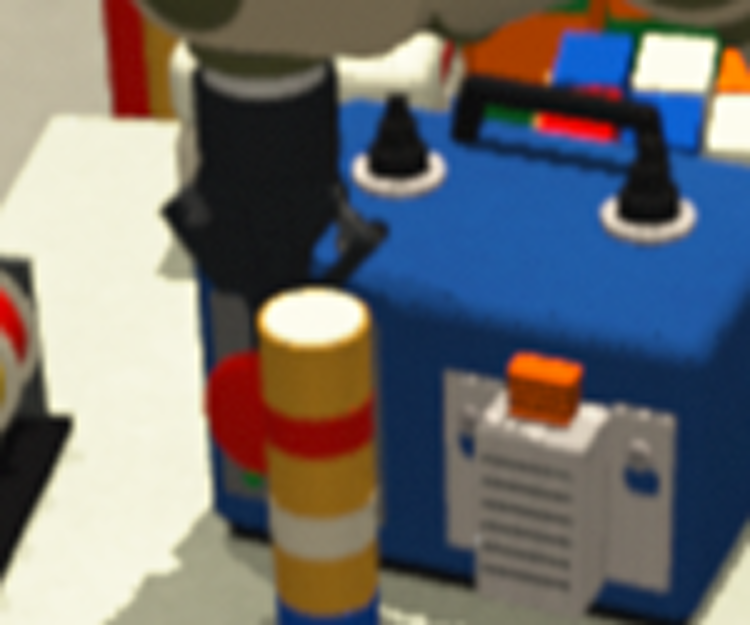

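View pics/w14.png

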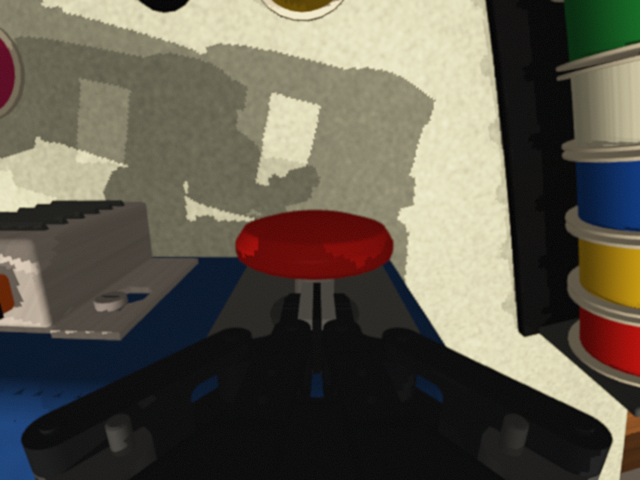

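Call:
{"api": "play_rows", "payload": {
  "travel": [
    [0.12, 0.49, 0],
    [0.12, 0.49, 0],
    [0.12, 0.49, 0],
    [0, 0, 0]
  ],
  "rotation": [
    [0, 0, 0],
    [0, 0, 0],
    [0, 0, 0],
    [0, 0, 0]
  ],
  "claw": [0, 0, 0, 0]
}}

```text
time_s: 12.43
position: [0.6639, -0.1717, 0.1447]
tool_rot: [[0.003, 0.972, -0.233], [-0.005, -0.233, -0.972], [-1.0, 0.004, 0.004]]
ft_force: [0.0, 0.1, -0.1]
grip_width: 0.0001
```

```bash
python3 st.py;  python3 - <<'E'
from h import *
snap('wrist','pics/w15.png')
E
```

```text
12.4333 [ 0.6639 -0.1717  0.1447]
[[ 0.003   0.9724 -0.2333]
 [-0.0048 -0.2333 -0.9724]
 [-1.      0.0041  0.004 ]]
F [ 0.   0.1 -0.1] M [-0.02  0.06 -0.03] 0.00011255540286150225
lat 0.6855620438520591 n -0.014398087992345321 yaw -13.491590648402697
```

View pics/w15.png

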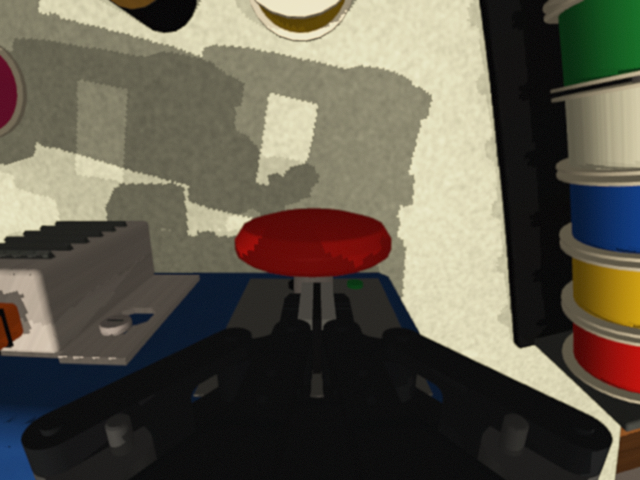

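Call:
{"api": "play_rows", "payload": {
  "travel": [
    [0.1, 0.4, 0],
    [0, 0, 0]
  ],
  "rotation": [
    [-0.005, 0.003, 0],
    [0, 0, 0]
  ],
  "claw": [0, 0]
}}

```text
time_s: 12.65
position: [0.6652, -0.1673, 0.1453]
tool_rot: [[0.001, 0.972, -0.233], [-0.01, -0.233, -0.972], [-1.0, 0.003, 0.01]]
ft_force: [0.2, -0.4, 0.5]
grip_width: -0.0
```

```bash
python3 st.py;  python3 - <<'E'
from h import *
import pickle
pickle.dump(cam('wrist'),open('w16.pkl','wb'))
snap('wrist','pics/w16.png');snap('side','pics/s16.png');crop('pics/s16.png','pics/s16b.png',200,90,350,215,5)
E
```

```text
12.65 [ 0.6652 -0.1673  0.1453]
[[ 0.0011  0.9725 -0.233 ]
 [-0.0102 -0.233  -0.9724]
 [-0.9999  0.0034  0.0097]]
F [ 0.2 -0.4  0.5] M [ 0.02  0.08 -0.04] -4.375832138159628e-05
lat 0.6858647455966455 n -0.00983847569750651 yaw -13.474940706768901
```

View pics/w16.png

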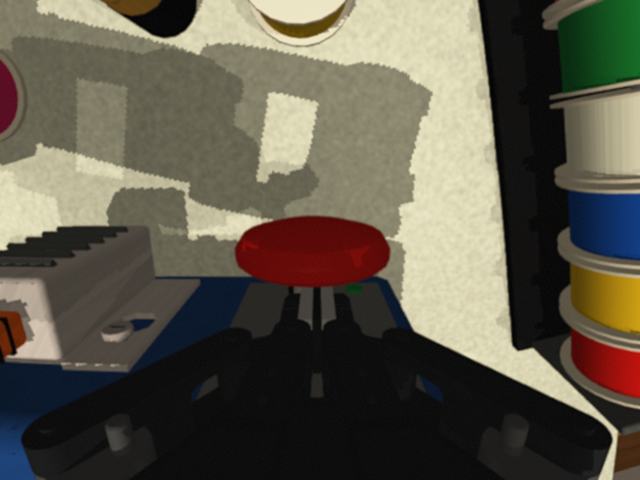

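View pics/s16b.png

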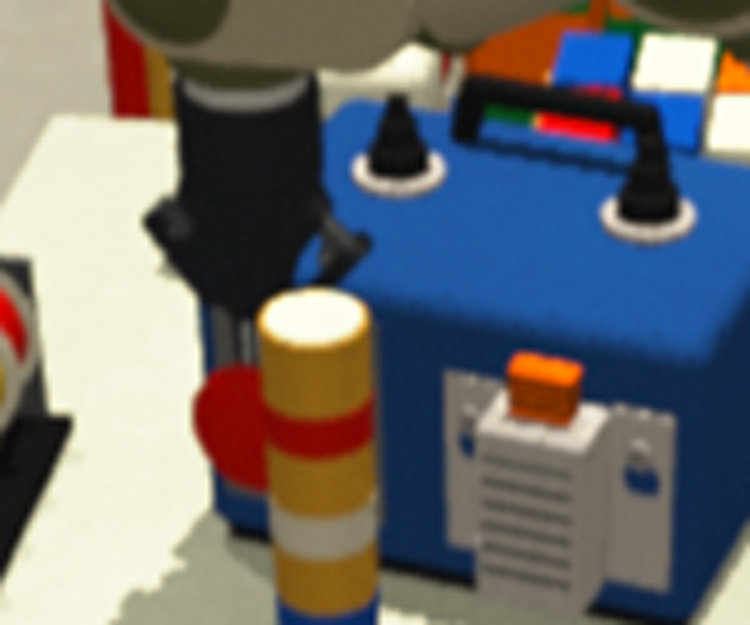

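Call:
{"api": "play_rows", "payload": {
  "travel": [
    [-0.12, -0.5, 0],
    [-0.1, -0.4, 0],
    [0, 0, 1],
    [0, 0, 2],
    [0, 0, 3],
    [0, 0, 3],
    [0, 0, 3],
    [0, 0, 0]
  ],
  "rotation": [
    [-0.01, 0, 0],
    [0, 0, 0],
    [0, 0, 0],
    [0, 0, 0],
    [0, 0, 0],
    [0, 0, 0],
    [0, 0, 0],
    [0, 0, 0]
  ],
  "claw": [0, 0, 0, 0, 0, 0, 0, 0]
}}

```text
time_s: 13.42
position: [0.6603, -0.1791, 0.2724]
tool_rot: [[-0.002, 0.972, -0.236], [-0.02, -0.236, -0.972], [-1.0, 0.003, 0.02]]
ft_force: [-0.0, -0.6, 0.3]
grip_width: -0.0002
```

```bash
python3 st.py;  python3 - <<'E'
from h import *
import pickle
pickle.dump(cam('wrist'),open('w17.pkl','wb'))
snap('wrist','pics/w17.png')
E
```

```text
13.4167 [ 0.6603 -0.1791  0.2724]
[[-0.0016  0.9719 -0.2355]
 [-0.0201 -0.2355 -0.9717]
 [-0.9998  0.0032  0.0199]]
F [-0.  -0.6  0.3] M [-0.02 -0.06 -0.04] -0.00017966054106869443
lat 0.6837626192441821 n -0.022419148849899567 yaw -13.621928744121421
```

View pics/w17.png

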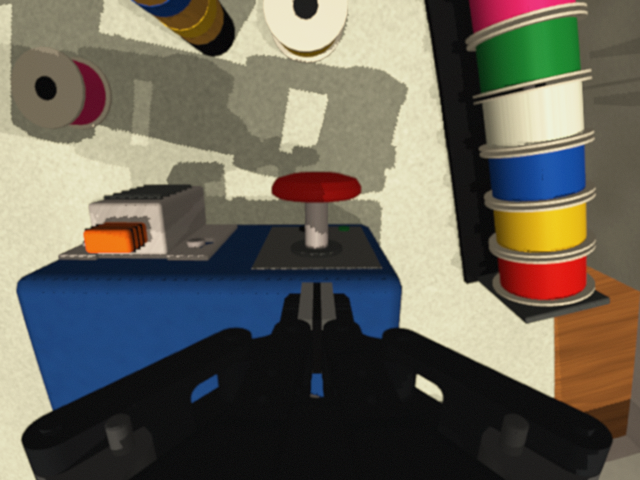

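Call:
{"api": "play_rows", "payload": {
  "travel": [
    [0.4, 1.5, 0],
    [0.6, 2.5, 0],
    [0.6, 2.5, 0],
    [0.3, 1.2, 0],
    [0, 0, -2],
    [0, 0, -3],
    [0, 0, -2],
    [0, 0, 0],
    [0, 0, 0]
  ],
  "rotation": [
    [0.02, -0.002, 0.003],
    [0, 0, 0],
    [0, 0, 0],
    [0, 0, 0],
    [0, 0, 0],
    [0, 0, 0],
    [0, 0, 0],
    [0, 0, 0],
    [0, 0, 0]
  ],
  "claw": [0, 0, 0, 0, 0, 0, 0, 0, 0]
}}

```text
time_s: 14.22
position: [0.6783, -0.0929, 0.1935]
tool_rot: [[-0.009, 0.973, -0.231], [0.012, -0.231, -0.973], [-1.0, -0.011, -0.009]]
ft_force: [-1.0, -0.1, 0.6]
grip_width: -0.0001
```

```bash
python3 st.py;  python3 - <<'E'
from h import *
snap('wrist','pics/w18.png')
E
```

```text
14.2167 [ 0.6783 -0.0929  0.1935]
[[-0.0089  0.9728 -0.2315]
 [ 0.0119 -0.2314 -0.9728]
 [-0.9999 -0.0114 -0.0095]]
F [-1.  -0.1  0.6] M [-0.01  0.01 -0.  ] -0.00011502847592246345
lat 0.6814914486138879 n 0.06563132316561768 yaw -13.378234357578643
```

View pics/w18.png

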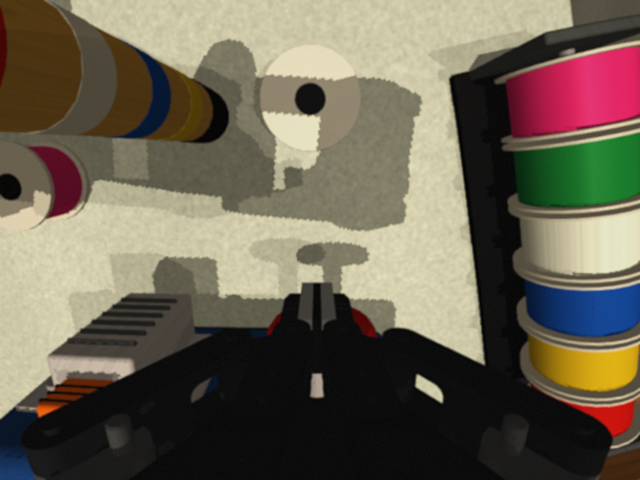

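Call:
{"api": "play_rows", "payload": {
  "travel": [
    [0.3, -0.1, -2],
    [0, 0, -2.5],
    [0, 0, -1.5],
    [0, 0, 0],
    [0, 0, 0],
    [0, 0, 0],
    [0, 0, 0],
    [0, 0, 0],
    [0, 0, 0]
  ],
  "rotation": [
    [-0.012, -0.009, 0],
    [0, 0, 0],
    [0, 0, 0],
    [0, 0, 0],
    [0, 0, 0],
    [0, 0, 0],
    [0, 0, 0],
    [0, 0, 0],
    [0, 0, 0]
  ],
  "claw": [0, 0, 0, 0, 0, 0, 0, 0, 0]
}}

```text
time_s: 15.02
position: [0.6861, -0.0959, 0.1451]
tool_rot: [[0.019, 0.972, -0.233], [-0.006, -0.233, -0.972], [-1.0, 0.02, 0.001]]
ft_force: [-0.0, -0.5, -0.3]
grip_width: -0.0002
```

```bash
python3 st.py;  python3 - <<'E'
from h import *
snap('side','pics/s19.png');crop('pics/s19.png','pics/s19b.png',200,90,350,215,5);snap('top','pics/t19.png');crop('pics/t19.png','pics/t19b.png',340,130,500,290,3.7)
E
```

```text
15.0167 [ 0.6861 -0.0959  0.1451]
[[ 0.0191  0.9723 -0.233 ]
 [-0.0056 -0.2329 -0.9725]
 [-0.9998  0.0199  0.001 ]]
F [-0.  -0.5 -0.3] M [-0.    0.05  0.01] -0.00015459252104599235
lat 0.6897558051863654 n 0.06444575455019017 yaw -13.472186531352325
```

View pics/s19b.png

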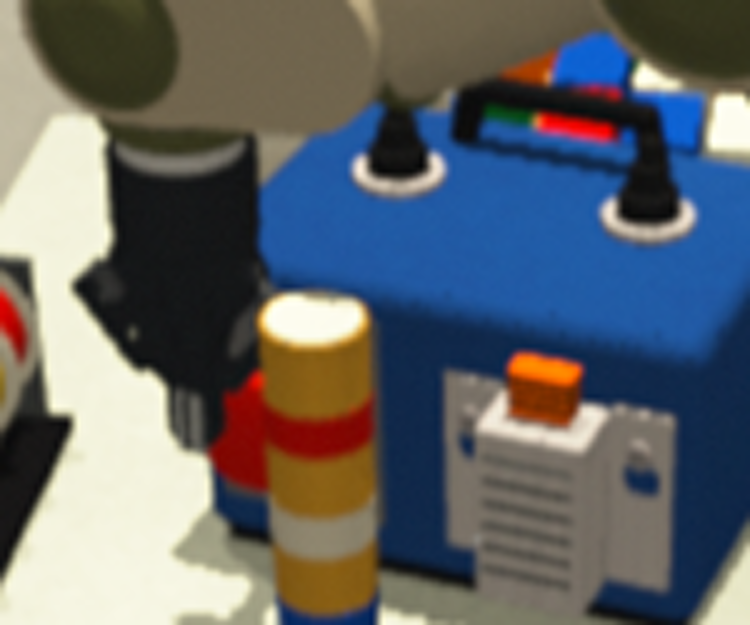

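View pics/t19b.png

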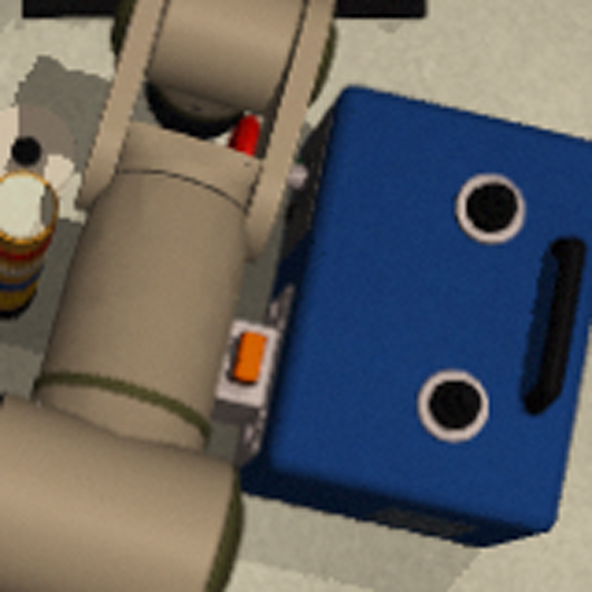

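Call:
{"api": "play_rows", "payload": {
  "travel": [
    [-0.5, 0.1, -1],
    [0, 0, -1],
    [0, 0, 0],
    [0, 0, 0]
  ],
  "rotation": [
    [0.006, 0.019, 0],
    [0, 0, 0],
    [0, 0, 0],
    [0, 0, 0]
  ],
  "claw": [0, 0, 0, 0]
}}

```text
time_s: 15.45
position: [0.6801, -0.0947, 0.1226]
tool_rot: [[-0.003, 0.972, -0.233], [0.001, -0.233, -0.972], [-1.0, -0.003, -0.001]]
ft_force: [1.4, -0.2, 0.4]
grip_width: 0.0001
```

```bash
python3 st.py
```

```text
15.45 [ 0.6801 -0.0947  0.1226]
[[-2.900e-03  9.725e-01 -2.330e-01]
 [ 1.400e-03 -2.330e-01 -9.725e-01]
 [-1.000e+00 -3.100e-03 -7.000e-04]]
F [ 1.4 -0.2  0.4] M [-0.03  0.01  0.01] 0.00010762766815072419
lat 0.6836533950007604 n 0.06430192282243218 yaw -13.472588476490937
```

Call:
{"api": "play_rows", "payload": {
  "travel": [
    [-0.25, -1, -0.3],
    [-0.3, -1.1, 0],
    [-0.12, -0.5, 0],
    [-0.12, -0.5, 0],
    [-0.12, -0.5, 0],
    [0, 0, 0]
  ],
  "rotation": [
    [0, 0, 0],
    [0, 0, 0],
    [0, 0, 0],
    [0, 0, 0],
    [0, 0, 0],
    [0, 0, 0]
  ],
  "claw": [0, 0, 0, 0, 0, 0]
}}

```text
time_s: 15.95
position: [0.6699, -0.1341, 0.1186]
tool_rot: [[-0.003, 0.972, -0.233], [0.004, -0.233, -0.972], [-1.0, -0.004, -0.003]]
ft_force: [-1.0, -0.7, -0.5]
grip_width: 0.0002
```

```bash
python3 st.py
```

```text
15.95 [ 0.6699 -0.1341  0.1186]
[[-0.0033  0.9724 -0.2332]
 [ 0.0038 -0.2332 -0.9724]
 [-1.     -0.0041 -0.0029]]
F [-1.  -0.7 -0.5] M [-0.01 -0.04  0.04] 0.0002498036153228493
lat 0.6827826421060057 n 0.02355704028574504 yaw -13.485538979701488
```

Need about 5 mm more; pushing until it stops.

Call:
{"api": "play_rows", "payload": {
  "travel": [
    [-0.09, -0.35, 0],
    [-0.09, -0.35, 0],
    [-0.07, -0.3, 0],
    [-0.07, -0.3, 0]
  ],
  "rotation": [
    [0, 0, 0],
    [0, 0, 0],
    [0, 0, 0],
    [0, 0, 0]
  ],
  "claw": [0, 0, 0, 0]
}}

```text
time_s: 16.28
position: [0.6687, -0.1389, 0.1191]
tool_rot: [[0.002, 0.974, -0.229], [0.02, -0.229, -0.973], [-1.0, -0.002, -0.02]]
ft_force: [4.6, 14.1, 0.2]
grip_width: -0.0002
```

```bash
python3 st.py
```

```text
16.2833 [ 0.6687 -0.1389  0.1191]
[[ 0.0022  0.9735 -0.2286]
 [ 0.0199 -0.2286 -0.9733]
 [-0.9998 -0.0025 -0.0199]]
F [ 4.6 14.1  0.2] M [ 2.02 -0.77  0.  ] -0.00024321801314018692
lat 0.6826988093366911 n 0.01862558406635953 yaw -13.21665144893922
```

Call:
{"api": "play_rows", "payload": {
  "travel": [
    [0.12, 0.5, 0],
    [0.3, 1.2, 0],
    [0.5, 2, 0],
    [0.4, 1.7, 0],
    [0, 0, 2],
    [0, 0, 3.5],
    [0, 0, 3.5],
    [0, 0, 3.5],
    [0, 0, 3],
    [0, 0, 0]
  ],
  "rotation": [
    [-0.02, 0.002, 0],
    [0, 0, 0],
    [0, 0, 0],
    [0, 0, 0],
    [0, 0, 0],
    [0, 0, 0],
    [0, 0, 0],
    [0, 0, 0],
    [0, 0, 0],
    [0, 0, 0]
  ],
  "claw": [0, 0, 0, 0, 0, 0, 0, 0, 0, 0]
}}

```text
time_s: 17.12
position: [0.6804, -0.0768, 0.2796]
tool_rot: [[-0.005, 0.974, -0.226], [-0.002, -0.226, -0.974], [-1.0, -0.004, 0.003]]
ft_force: [0.1, -0.8, 0.6]
grip_width: 0.0003
```

```bash
python3 st.py;  python3 - <<'E'
from h import *
import pickle
pickle.dump(cam('wrist'),open('w20.pkl','wb'))
snap('wrist','pics/w20.png')
snap('side','pics/s20.png');crop('pics/s20.png','pics/s20b.png',200,90,350,215,5);snap('top','pics/t20.png')
E
```

```text
17.1167 [ 0.6804 -0.0768  0.2796]
[[-0.005   0.9741 -0.2262]
 [-0.0023 -0.2262 -0.9741]
 [-1.     -0.0044  0.0034]]
F [ 0.1 -0.8  0.6] M [-0.01  0.01  0.  ] 0.00027327207792903917
lat 0.6798504981385135 n 0.0817528505818943 yaw -13.073708055471332
```

View pics/w20.png

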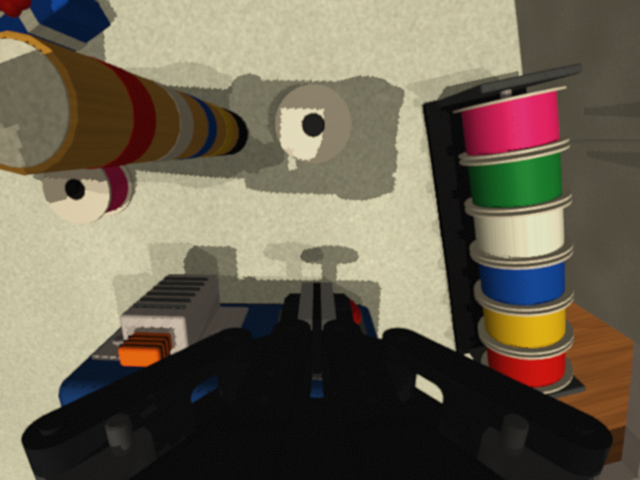

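View pics/s20b.png

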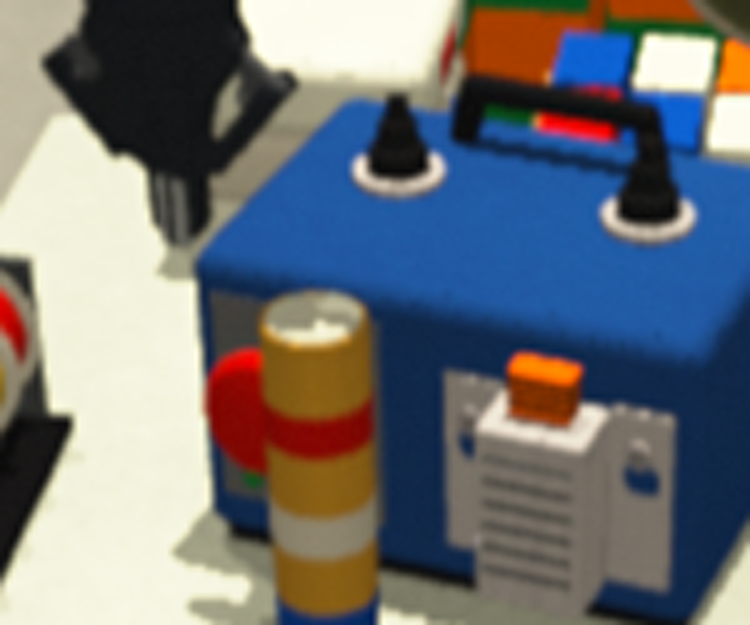

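View pics/t20.png

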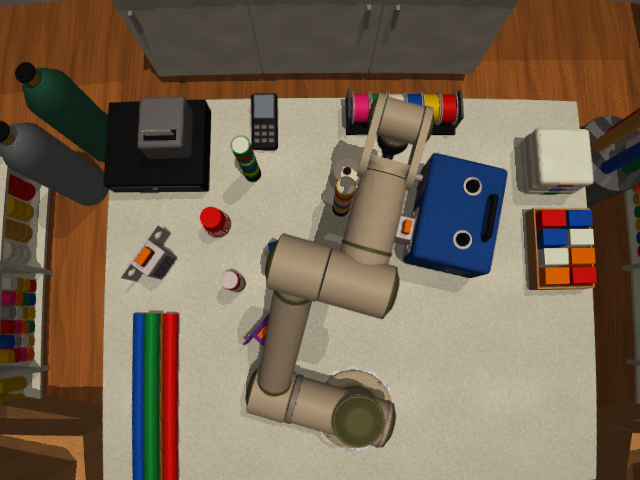

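Run:
```python
import cv2,numpy as np
for f in('side0','s16','s19','s20'):
    im=cv2.imread(f'pics/{f}.png').astype(int)[150:200,230:256]
    m=(im[...,2]>110)&(im[...,1]<60); ys,xs=np.nonzero(m); print(f,m.sum(),xs.min()+230,ys.min()+150,ys.max()+150)
a=cv2.imread('pics/s11.png').astype(int)[145:220,285:345];b=cv2.imread('pics/s20.png').astype(int)[145:220,285:345];print('cover diff',abs(a-b).mean(),abs(a-b).max())
from rig import env; print(env.observe()['qvel'].round(2)); env.close_job()
```

```text
side0 257 242 159 184
s16 307 239 163 187
s19 203 242 164 187
s20 258 242 159 183
cover diff 4.909407407407407 122
[-0.22  1.38  2.01  0.11 -0.11 -0.14]
the job is handed in; nothing more can be done
```

The cover is hung on both screws, the test run is done, and I handed the job in at about 17 s on the robot's clock. No verdict was given, so this rests on my own checks.

- **Cover:** I gripped the smaller aluminium cover by its tab and put both keyholes over the screw heads. I pushed it in until it met the face and slid it down until the screws stopped it. The tool height then was 155.4 mm, against an estimated 155.6 mm. The last pictures show both heads over the slots and the cover hanging squarely.
- **Switch:** With the shut fingers hooked behind the red head, I pulled it out; the pictures put the travel at about 15 mm. It stayed out for roughly 3.5 s, longer than the two seconds you asked for. I then pushed it home against a hard stop at about 15 N. In the last side picture the head is within a pixel of where it started.
- **Stock:** By eye, the last top picture shows it where it stood. The gift box is hidden behind the arm in that picture. The arm ended clear of everything, with wrist forces near zero.

**Disagreements:**
- The cameras differed by 2–4 mm on the screw positions. I settled that by comparing the keyholes with the screws in the side pictures and by feeling for contact.
- A raw pixel comparison of the cover area between release and the end was not zero (mean 4.9, maximum 122). I think that is the gripper and its shadow in the earlier picture, but I did not confirm it.
- The arm was still settling slightly when I handed in, with joints at up to 2 degrees/s.

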